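Clear the wood engraver's bench into its trays

ROBOT

A 6-joint arm with a two-finger parallel gripper is mounted at the origin on the work surface. World frame = base frame: x ahead of the robot, y to its left, z up, the work surface at z = 0. Lengths are in m, angles in rad, forces in N, time in s.
With the tool pointing down it reaches from about 0.375 to 0.975 m from the base axis. Payload 3.8 kg.
Tool frame: the origin (TCP) lies on the centre line of the jaws, within the pads' length; the fingertips stand 14 mm ahead of it and the grasp point (between the pads) lies 5 mm behind it (bot.finger_overhang is the distance from the TCP to the fingertips, in m); y points along the fingers, x is the direction in which the jaws open and shut, and the axes are right-handed (so a half turn about y gives the same grasp; the last joint's range is limited). The gripper opens to 85 mm and grips with 20 to 120 N. Pads are 22 mm wide; open, the fingers measure 114 mm over their backs; the gripper's body (76 mm by 85 mm) begins 54 mm behind the grasp point. The pads swing forward as they close: fully open they stand 13 mm farther back than shut.
Start: joints at [1.07, 0.264, 1.604, -0, 1.274, -0.037], TCP at [0.302, 0.604, 0.206] pointing down, gripper open.
Joint ranges: [-2.63, 2.63], [-0.94, 2.18], [0.31, 2.57], [-1.31, 4.45], [0, 2.66], [-2.55, 2.55]. Speed limits (rad/s): [2.57, 2.57, 3.14, 3.14, 3.14, 3.14].

INTERFACE

Orientations are given as a rotation vector (axis times angle).
In Python, from workcell import readout, read_camera, bot, spotter gives the robot as it stands.
- The arm moves only by the tool jog_arm, never from a script. Its argument "increments" is a list of rows, each a list of 7 numbers: the shift along the tool's x, y, z in m, then the turn, a rotation vector about the tool's x, y, z in rad, then the opening, from 0 (shut) to 1 (fully open). A call has 1 to 10 rows; each row shifts and turns the pose as measured when the row begins, along the tool's axes as they then stand; what a row does not reach is not made up. A row lasts 1/8 s, in which the tool goes at most 62.5 mm and 10.7 degrees, less where a joint would pass 70% of its speed; a pose out of reach is approached as far as the arm can. A call with a gripper value outside its range is refused whole. The fingers move at their own pace and stop on an object; "force" is the grip in N (left out, the last holds). Time passes only in rows, so rows that do not move let the fingers close. It gives the time, the measured TCP pose, the force and the opening at its end, in the units of the state.
- readout.read_state(): the state, without advancing time (a new reading comes with each control period).
- read_camera(name): name is "scene" or "side" or "wrist"; returns a dict with "img" (400x640x3 uint8, blue, green, red), "range_z" (400x640 float32, m along the optical axis (not along the pixel's ray), 0 where there is no reading), "fx", "fy", "cx", "cy" (pixels), "distortion" ([k1, k2, p1, p2, k3] as OpenCV has them; the pictures are not rectified), "world_from_camera" (4x4, takes a point from camera to world coordinates). Camera axes: x right, y down, z forward; pixel columns grow to the right and rows downward; lengths in m; the calibration is good to about 2 mm. A picture is of the moment at which its call begins.
- bot.finish_job(): hands the job in, once; it reports no verdict.
Trained networks look in a picture, given as the dict that the camera call returned (one of the last four; its "shot" number tells which), for a name from the list of things; names that differ only in an ending like _2 or _b are one class to them, and where a whole thing is asked for, a point or a joint stands for the part that bears it (a point fixed in the world has none). Each returns a list of dicts, best first, with "p" (0 to 1); they miss things now and then, are a little off and sometimes report something else, mostly with a low value. They report only what shows in the picture. A call takes as long as a camera call.
- spotter.masks_of(picture, thing): "mask" (400x640 bool, what is visible of it) and "location" ([column, row] in pixels, amid what is visible of it).
- spotter.spot_point(picture, thing): "location" ([column, row] in pixels: a listed point, or the origin of a listed thing).
The state is a dict: "time": time; "q": joint angles; "joint_vel": joint speeds; "joint_torque": joint torques, N m; "tool_pos": TCP position; "tcp_rot": TCP orientation; "wrist_force": force on the tool from outside, world axes, zero at the start; "torque": the same for the moment, N m; "width": opening from 0.0 (shut) to 1.0 (fully open).
Only numpy, scipy, OpenCV 4.12 (cv2) and the standard library are available. Lean on these libraries where they do the work, as an engineer would, in place of code of your own. Each camera call takes 0.05 s, during which the arm holds its last target. There are 200 camera calls.

TASK

Clear the engraving bench: stand both ink jars upright in the white-lined tray, lay both wood blocks flat in the cork-lined tray, and lay the graver in the middle of the blue-lined tray so that handle and blade are both inside it. Everything must rest on the floor of its own tray, nothing stacked or propped on a rim. The jars are glass, so set them down gently rather than dropping them, and leave the glasses case and the mug where they are.

Things in the scene. Friction and masses are not known exactly. Their poses are not given: they have to be found in the camera images.
- tray_blue: blue-lined, pale wood rim: shallow square tray fixed to the table, 140 x 140 mm outside, 132 x 132 mm inside; floor 4 mm above the table, rim 4 mm thick and 12 mm above the table; origin at its centre on the table top, x and y along its sides
- tray_cork: brown cork-lined, dark wood rim: shallow square tray fixed to the table, 140 x 140 mm outside, 132 x 132 mm inside; floor 4 mm above the table, rim 4 mm thick and 12 mm above the table; origin at its centre on the table top, x and y along its sides
- tray_white: white-lined, red rim: shallow square tray fixed to the table, 140 x 140 mm outside, 132 x 132 mm inside; floor 4 mm above the table, rim 4 mm thick and 12 mm above the table; origin at its centre on the table top, x and y along its sides
- graver_c (a point): loose engraving tool, 40 g more or less: mid-brown wooden grip 36 mm long (its x), 22 wide (y), 22 high, flat sides; then along +x a 16 mm neck, brass ferrule and 4 mm square steel blade, clear of the table. Point: centre of the wide grip, 11 mm above its underside, z up; tool reaches from -18 mm to +82 mm along x, so mid-length is at +32; it balances at about +11 and lies level on the grip
- block_pale_c (a point): pale wood block with engraved lines on top, loose, lying flat, 56 mm (its x) x 40 mm (its y) x 23 mm high, 50 g more or less; the point is the block's centre, 11.5 mm above its underside, z up
- block_dark_c (a point): dark brown wood block with engraved lines on top, loose, lying flat, 56 mm (its x) x 40 mm (its y) x 23 mm high, 50 g more or less; the point is the block's centre, 11.5 mm above its underside, z up
- jar_black_c (a point): black-capped closed glass ink jar with a paper label, standing upright and loose, straight body 48 mm across and 41 mm high, cap 45 mm across above it, 55 mm high in all, 140 g more or less; the point is on its axis half-way up, 27.5 mm above its underside, z up
- jar_blue_c (a point): blue-capped closed glass ink jar with a paper label, standing upright and loose, straight body 48 mm across and 41 mm high, cap 45 mm across above it, 55 mm high in all, 140 g more or less; the point is on its axis half-way up, 27.5 mm above its underside, z up
- glasses_case: black spectacles case with rounded edges, bystander, loose, 60 mm (its x) x 150 mm (its y) x 30 mm high; origin at the centre of its underside. Not to be moved
- mug: blue mug, bystander, loose, 76 mm across, 70 mm high, handle at its +y; origin at the centre of its underside. Not to be moved

How it is judged:
At the end, for the whole second after the job is handed in: Jar centres within 50 mm of the white tray's centre along each side, block centres likewise in the cork tray; graver's mid-length within 18 mm (along it) and 22 mm (across) of the blue tray's centre. All on the tray floor (height within 4 mm, tilt under 0.12 rad), at rest, released (x of block_pale_c in the frame of tray_cork between -0.05 and 0.05 m and y of block_pale_c in the frame of tray_cork between -0.05 and 0.05 m and height (world z) of block_pale_c between 0.0115 and 0.0195 m and angle between each of block_pale_c, block_dark_c, jar_black_c, jar_blue_c, graver_c's own z axis and vertical below 0.12 rad and linear speed of each of block_pale, block_dark, jar_black, jar_blue, graver below 0.02 m/s and contact force between each of block_pale, block_dark, jar_black, jar_blue, graver and the fingers below 0.05 N and x of block_dark_c in the frame of tray_cork between -0.05 and 0.05 m and y of block_dark_c in the frame of tray_cork between -0.05 and 0.05 m and height (world z) of block_dark_c between 0.0115 and 0.0195 m and x of jar_black_c in the frame of tray_white between -0.05 and 0.05 m and y of jar_black_c in the frame of tray_white between -0.05 and 0.05 m and height (world z) of jar_black_c between 0.0275 and 0.0355 m and x of jar_blue_c in the frame of tray_white between -0.05 and 0.05 m and y of jar_blue_c in the frame of tray_white between -0.05 and 0.05 m and height (world z) of jar_blue_c between 0.0275 and 0.0355 m and x of tray_blue in the frame of graver_c between 0.014 and 0.05 m and y of tray_blue in the frame of graver_c between -0.022 and 0.022 m and height (world z) of graver_c between 0.011 and 0.019 m); the robot touches nothing.
It fails at once if glasses case moved by more than 15 mm (distance of glasses_case from where it was at the start of the episode above 0.015 m).
It fails at once if mug moved by more than 15 mm (distance of mug from where it was at the start of the episode above 0.015 m).
It fails at once if jar black dropped or toppled: moving at over 0.5 m/s (a fall of about 13 mm) while out of the fingers (linear speed of jar_black above 0.5 m/s and contact force between jar_black and the fingers below 0.05 N).
It fails at once if jar blue dropped or toppled: moving at over 0.5 m/s (a fall of about 13 mm) while out of the fingers (linear speed of jar_blue above 0.5 m/s and contact force between jar_blue and the fingers below 0.05 N).
It also fails if it takes over 120 s, if anything falls off the work surface, if the arm or the gripper's body presses on something with over 40 N, if the wrist force passes 120 N, or if a joint passes its speed limit or range.

## Working session

There is one attempt and no reset: what is moved stays moved. The work goes in short steps, Python scripts to look and compute and a tool call to move; the robot and the scene stay as the last step left them, time stands still between calls to the robot, and variables do not carry over. Pictures are saved under pics/ and viewed, about 12 in all and at most 16, crops included, and the job is handed in when it is done.

Besides the shell and the picture viewer there is one more tool, called after "Call:" by a JSON object that holds its "name" and its "arguments". jog_arm: Moves the arm, as the interface text tells. Its arguments: {"type":"object","properties":{"increments":{"type":"array"},"force":{"type":"number"}},"required":["increments"]}

```bash
ls && mkdir -p pics && python3 - <<'E'
from workcell import readout, read_camera, bot, spotter
import cv2, numpy as np
s=readout.read_state(); print({k:np.round(v,3).tolist() for k,v in s.items()})
a=[]
for n in("scene","side"):
    p=read_camera(n); cv2.imwrite(f"pics/{n}0.png",p["img"]); print(n,p["fx"],p["distortion"],np.round(p["world_from_camera"],3).tolist())
E
```

```text
pics
{'time': 0.0, 'q': [1.07, 0.265, 1.605, -0.0, 1.274, -0.037], 'joint_vel': [-0.0, -0.0, -0.002, -0.002, 0.002, 0.001], 'joint_torque': [-0.001, -51.513, -36.731, -0.0, 0.013, -0.0], 'tool_pos': [0.302, 0.603, 0.204], 'tcp_rot': [-1.395, -0.86, 0.863], 'wrist_force': [-0.509, 0.312, -0.732], 'torque': [0.006, 0.003, -0.003], 'width': 1.0}
scene 398.39639906065304 [-0.03071425  0.          0.          0.          0.        ] [[-0.591, 0.666, -0.456, 0.975], [0.807, 0.495, -0.323, 0.301], [0.01, -0.559, -0.829, 0.836], [0.0, 0.0, 0.0, 1.0]]
side 419.60773176611076 [-0.03683999  0.          0.          0.          0.        ] [[0.981, -0.134, 0.142, 0.405], [-0.194, -0.61, 0.768, -0.837], [-0.016, -0.781, -0.624, 0.697], [0.0, 0.0, 0.0, 1.0]]
```

View pics/scene0.png

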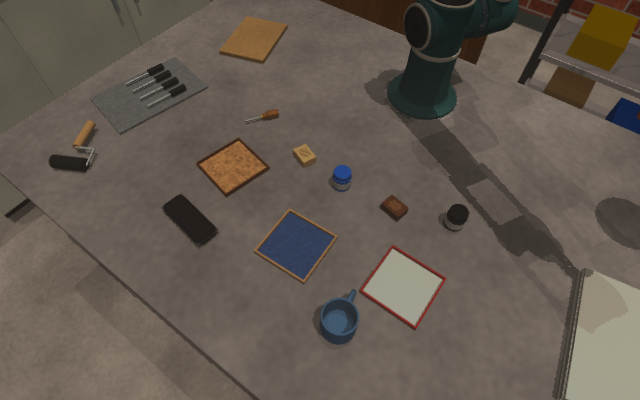

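View pics/side0.png

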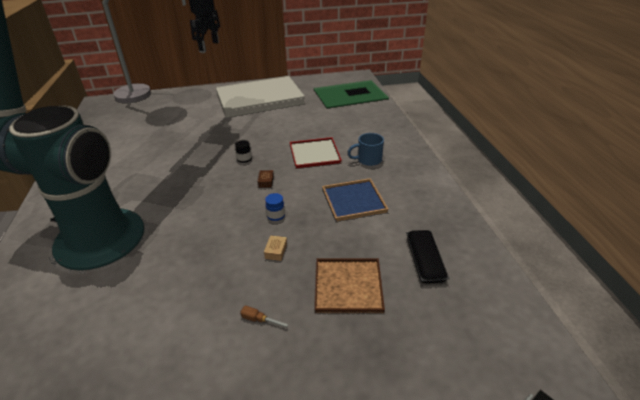

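```bash
cat > h.py <<'E'
from workcell import readout, read_camera, bot, spotter
import cv2, numpy as np
from scipy.spatial.transform import Rotation as R
np.set_printoptions(precision=4,suppress=True)
def K(p): return np.array([[p["fx"],0,p["cx"]],[0,p["fy"],p["cy"]],[0,0,1.]])
def rays(p,uv):
    n=cv2.undistortPoints(np.array(uv,float).reshape(-1,1,2),K(p),np.array(p["distortion"],float))[:,0]
    return np.c_[n,np.ones(len(n))]
def world(p,c):
    T=np.array(p["world_from_camera"]); return c@T[:3,:3].T+T[:3,3]
def cloud(p,mask):
    v,u=np.nonzero(mask&(p["range_z"]>0)); z=p["range_z"][v,u]
    return world(p,rays(p,np.c_[u,v])*z[:,None])
def at_z(p,uv,z):
    d=world(p,rays(p,uv)); o=np.array(p["world_from_camera"])[:3,3]; d=d-o
    return o+d*((z-o[2])/d[:,2])[:,None]
def tri(obs):  # [(p,uv)] -> point, rms
    A=np.zeros((3,3));b=np.zeros(3);L=[]
    for p,uv in obs:
        o=np.array(p["world_from_camera"])[:3,3]; d=world(p,rays(p,[uv]))[0]-o; d/=np.linalg.norm(d)
        M=np.eye(3)-np.outer(d,d); A+=M;b+=M@o;L.append((M,o))
    x=np.linalg.solve(A,b); return x,[np.linalg.norm(M@(x-o)) for M,o in L]
def rect(xy):
    (c,(w,h),a)=cv2.minAreaRect(np.array(xy,np.float32)); a=np.radians(a)
    if w<h: w,h,a=h,w,a+np.pi/2
    return np.array(c),w,h,(a+np.pi/2)%np.pi-np.pi/2
E
python3 - <<'E'
from h import *
P=[read_camera(n) for n in("scene","side")]
for t in "tray_blue tray_cork tray_white graver_c block_pale_c block_dark_c jar_black_c jar_blue_c glasses_case mug".split():
    ob=[]
    for p in P:
        s=spotter.spot_point(p,t); m=spotter.masks_of(p,t)
        if s: ob.append((p,s[0]["location"]))
        print(t,[(round(x["p"],2),np.round(x["location"]).tolist()) for x in s[:2]],end=" ")
        if m:
            c=cloud(p,m[0]["mask"]); zt=np.percentile(c[:,2],95)
            top=c[c[:,2]>zt-0.006] if t[:4]!="tray" else c
            print("mask",round(m[0]["p"],2),"n",len(c),"ztop",round(zt,4),"med",np.median(top,0),"rect",[np.round(q,3) for q in rect(top[:,:2])])
        else: print()
    if len(ob)==2: print("   TRI",*tri(ob))
E
```

```text
tray_blue [(0.8, [296.0, 248.0])] mask 0.75 n 3288 ztop 0.0123 med [0.6475 0.0097 0.0045] rect [array([0.643, 0.005]), np.float64(0.149), np.float64(0.148), np.float64(0.051)]
tray_blue [(0.83, [352.0, 199.0]), (0.72, [246.0, 150.0])] mask 0.85 n 1911 ztop 0.0124 med [0.6467 0.0065 0.0047] rect [array([0.65 , 0.016]), np.float64(0.161), np.float64(0.148), np.float64(-1.525)]
   TRI [ 0.6481  0.0138 -0.0009] [np.float64(0.0037188853008748583), np.float64(0.003718885300875109)]
tray_cork [(0.65, [235.0, 164.0])] mask 0.58 n 2420 ztop 0.0129 med [ 0.5625 -0.2701  0.005 ] rect [array([ 0.556, -0.276]), np.float64(0.156), np.float64(0.151), np.float64(1.354)]
tray_cork [(0.68, [347.0, 286.0])] mask 0.56 n 3749 ztop 0.0119 med [ 0.5615 -0.2763  0.0041] rect [array([ 0.563, -0.266]), np.float64(0.159), np.float64(0.143), np.float64(1.345)]
   TRI [ 0.556  -0.2711  0.0039] [np.float64(0.004435407981006698), np.float64(0.004435407981006903)]
tray_white [(0.58, [402.0, 286.0])] mask 0.86 n 4035 ztop 0.0121 med [0.5887 0.2621 0.0041] rect [array([0.583, 0.26 ]), np.float64(0.155), np.float64(0.
[... 2874 characters left out ...]
39 ztop 0.0314 med [ 0.7481 -0.2444  0.0294] rect [array([ 0.75 , -0.236]), np.float64(0.146), np.float64(0.055), np.float64(1.438)]
   TRI [ 0.7511 -0.2262 -0.0008] [np.float64(0.0033028682398318163), np.float64(0.003302868239831933)]
mug [(0.83, [337.0, 325.0]), (0.32, [341.0, 181.0])] mask 0.89 n 1564 ztop 0.0704 med [0.7475 0.1969 0.0695] rect [array([0.745, 0.196]), np.float64(0.075), np.float64(0.073), np.float64(-0.95)]
mug [(0.71, [369.0, 159.0])] mask 0.68 n 837 ztop 0.0696 med [0.7445 0.189  0.0682] rect [array([0.745, 0.195]), np.float64(0.076), np.float64(0.074), np.float64(0.429)]
   TRI [0.744  0.1935 0.0021] [np.float64(0.0014409620140239405), np.float64(0.001440962014023891)]
```

```bash
cat >> h.py <<'E'
def pose():
    s=readout.read_state(); M=R.from_rotvec(s["tcp_rot"]).as_matrix()
    return np.array(s["tool_pos"]),M,np.arctan2(M[1,0],M[0,0]),s
def wrap(a): return (a+np.pi)%(2*np.pi)-np.pi
def plan(wps,dt=0.055,dr=0.16):
    """rows through waypoints (x,y,z,a); a = heading of jaw axis, tool y down"""
    p,M,a,s=pose(); p=p.copy(); out=[]; print("at",p,"a",round(a,3),"q",np.round(s["q"],2),"t",round(s["time"],2),"w",round(s["width"],3),"F",np.round(s["wrist_force"],1),"tool_y",M[:,1])
    for i,w in enumerate(wps):
        t=np.array(w[:3]); ta=w[3]
        # full orientation correction on first row: aim for exact tool y down
        n=max(1,int(np.ceil(np.linalg.norm(t-p)/dt)),int(np.ceil(abs(wrap(ta-a))/dr)))
        da=wrap(ta-a)/n; dp=(t-p)/n
        for k in range(n):
            d=M.T@dp; an=a+da
            N=np.array([[np.cos(an),0,-np.sin(an)],[np.sin(an),0,np.cos(an)],[0,-1,0]])
            r=R.from_matrix(M.T@N).as_rotvec(); out.append([*np.round(d,4),*np.round(r,3)])
            M=N;a=an;p=p+dp
    for o in out: print([float(v) for v in o])
E
python3 - <<'E'
from h import *
plan([(0.371,0.280,0.14,pose()[2])])
P=[read_camera(n) for n in("scene","side")]
for t in("tray_blue","tray_cork","tray_white"):
    for p in P:
        m=spotter.masks_of(p,t)[0]["mask"].astype(np.uint8)
        c=max(cv2.findContours(m,cv2.RETR_EXTERNAL,cv2.CHAIN_APPROX_NONE)[0],key=cv2.contourArea)[:,0]
        q=at_z(p,c,0.010)[:,:2]; print(t,[np.round(v,3) for v in rect(q)])
E
```

```text
at [0.302  0.6037 0.2056] a 1.107 q [ 1.07  0.26  1.6   0.    1.27 -0.04] t 2.2 w 0.999 F [ 0.1  0.  -0. ] tool_y [-0.  0. -1.]
[-0.0369, 0.0094, -0.0295, -0.0, 0.0, 0.0]
[-0.0369, 0.0094, -0.0295, 0.0, 0.0, 0.0]
[-0.0369, 0.0094, -0.0295, 0.0, 0.0, 0.0]
[-0.0369, 0.0094, -0.0295, 0.0, 0.0, 0.0]
[-0.0369, 0.0094, -0.0295, 0.0, 0.0, 0.0]
[-0.0369, 0.0094, -0.0295, 0.0, 0.0, 0.0]
[-0.0369, 0.0094, -0.0295, 0.0, 0.0, 0.0]
tray_blue [array([0.647, 0.009]), np.float64(0.146), np.float64(0.145), np.float64(-1.528)]
tray_blue [array([0.646, 0.007]), np.float64(0.158), np.float64(0.151), np.float64(-1.539)]
tray_cork [array([ 0.561, -0.269]), np.float64(0.153), np.float64(0.148), np.float64(1.362)]
tray_cork [array([ 0.562, -0.273]), np.float64(0.152), np.float64(0.14), np.float64(1.361)]
tray_white [array([0.586, 0.261]), np.float64(0.146), np.float64(0.141), np.float64(-0.006)]
tray_white [array([0.588, 0.26 ]), np.float64(0.165), np.float64(0.14), np.float64(1.562)]
```

```bash
python3 - <<'E'
from h import *
plan([(0.371,0.280,0.15,0.0)])
E
```

```text
at [0.302  0.6037 0.2056] a 1.107 q [ 1.07  0.26  1.6   0.    1.27 -0.04] t 2.6 w 0.999 F [ 0.1  0.5 -0.5] tool_y [-0. -0. -1.]
[-0.0369, 0.0079, -0.0295, -0.0, 0.158, -0.0]
[-0.0318, 0.0079, -0.035, 0.0, 0.158, 0.0]
[-0.0259, 0.0079, -0.0395, 0.0, 0.158, 0.0]
[-0.0194, 0.0079, -0.0431, 0.0, 0.158, 0.0]
[-0.0123, 0.0079, -0.0456, 0.0, 0.158, 0.0]
[-0.005, 0.0079, -0.047, 0.0, 0.158, 0.0]
[0.0025, 0.0079, -0.0472, 0.0, 0.158, 0.0]
```

Call:
{"name": "jog_arm", "arguments": {"increments": [[-0.037,0.008,-0.03,0,0.158,0,1],[-0.032,0.008,-0.035,0,0.158,0,1],[-0.026,0.008,-0.04,0,0.158,0,1],[-0.019,0.008,-0.043,0,0.158,0,1],[-0.012,0.008,-0.046,0,0.158,0,1],[-0.005,0.008,-0.047,0,0.158,0,1],[0.003,0.008,-0.047,0,0.158,0,1]]}}

```text
time: 3.48
tool_pos: [0.3708, 0.2741, 0.1489]
tcp_rot: [-1.566, 0.019, -0.027]
wrist_force: [0.8, -0.5, 0.4]
width: 0.999
```

```bash
python3 - <<'E'
from h import *
p=read_camera("wrist"); cv2.imwrite("pics/w1.png",p["img"])
m=spotter.masks_of(p,"jar_black_c")
if m:
    c=cloud(p,m[0]["mask"]); t=c[c[:,2]>0.049]; print(m[0]["p"],np.median(t,0),rect(t[:,:2]))
m=spotter.masks_of(p,"tray_white")
if m:
    c=cloud(p,m[0]["mask"]); print(m[0]["p"],np.median(c,0),rect(c[:,:2]))
plan([(0.371,0.280,0.15,0.0),(0.371,0.280,0.028,0.0)])
E
```

```text
0.66 [0.3693 0.2819 0.0563] (array([0.3693, 0.2809]), 0.04394471272826195, 0.04378190264105797, np.float64(0.16036237819717591))
0.65 [0.5869 0.2666 0.0052] (array([0.59  , 0.2584]), 0.15021906793117523, 0.14882884919643402, np.float64(-0.018270350342379338))
at [0.3705 0.2735 0.1485] a -0.027 q [ 0.58 -0.11  2.11  0.    1.13  0.61] t 3.62 w 1.0 F [-0.3  0.2  0.6] tool_y [ 0.0034  0.0038 -1.    ]
[0.0003, -0.0015, 0.0065, -0.004, -0.027, 0.003]
[0.0, 0.0407, 0.0, 0.0, 0.0, 0.0]
[0.0, 0.0407, 0.0, 0.0, 0.0, 0.0]
[0.0, 0.0407, 0.0, 0.0, 0.0, 0.0]
```

View pics/w1.png

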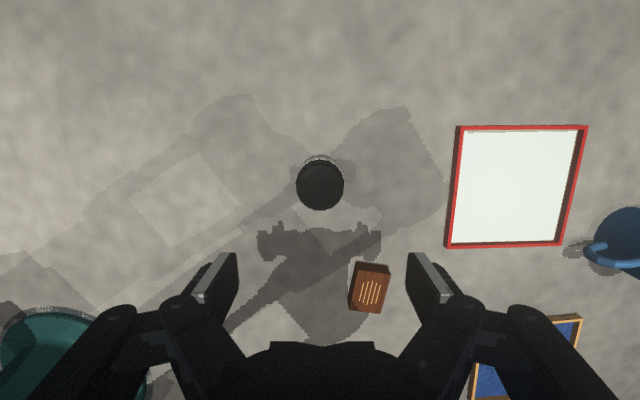

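Call:
{"name": "jog_arm", "arguments": {"increments": [[0,-0.001,0.007,-0.004,-0.027,0.003,1],[0,0.04,0,0,0,0,1],[0,0.04,0,0,0,0,1],[0,0.03,0,0,0,0,1],[0,0,0,0,0,0,1]]}}

```text
time: 4.25
tool_pos: [0.3742, 0.291, 0.0411]
tcp_rot: [-1.564, -0.018, 0.007]
wrist_force: [1.5, -0.4, 0.2]
width: 0.997
```

```bash
python3 - <<'E'
from h import *
plan([(0.3705,0.281,0.041,0.0),(0.3705,0.281,0.028,0.0)])
E
```

```text
at [0.3742 0.291  0.0411] a 0.016 q [0.61 0.05 2.19 0.   0.9  0.59] t 4.25 w 0.997 F [ 1.5 -0.4  0.2] tool_y [ 0.0074  0.007  -0.9999]
[-0.0038, -0.0, -0.0099, -0.007, 0.016, 0.007]
[0.0, 0.013, 0.0, 0.0, 0.0, 0.0]
```

Call:
{"name": "jog_arm", "arguments": {"increments": [[-0.004,0,-0.01,-0.007,0.016,0.007,1],[0,0,0,0,0,0,1],[0,0.013,0,0,0,0,1],[0,0,0,0,0,0,1]]}}

```text
time: 4.75
tool_pos: [0.3731, 0.2841, 0.0317]
tcp_rot: [-1.567, -0.007, -0.003]
wrist_force: [0.7, -0.7, 0.5]
width: 0.999
```

Call:
{"name": "jog_arm", "arguments": {"increments": [[-0.003,0.006,-0.004,0,0,0,1],[0,0,0,0,0,0,1],[0,0,0,0,0,0,0],[0,0,0,0,0,0,0],[0,0,0,0,0,0,0],[0,0,0,0,0,0,0],[0,0,0,0,0,0,0],[0,0,0,0,0,0,0]], "force": 40}}

```text
time: 5.75
tool_pos: [0.388, 0.2913, 0.0441]
tcp_rot: [-1.546, -0.032, -0.028]
wrist_force: [0.2, 0.3, 3.1]
width: -0.001
```

```bash
python3 - <<'E'
from h import *
P=[read_camera(n) for n in("scene","side","wrist")]
cv2.imwrite("pics/c1.png",np.hstack([cv2.resize(P[0]["img"][120:300,340:560],(440,360)),cv2.resize(P[2]["img"],(360,225)).repeat(1,0) if 0 else cv2.copyMakeBorder(cv2.resize(P[2]["img"],(360,225)),0,135,0,0,cv2.BORDER_CONSTANT)]))
for p in P:
    m=spotter.masks_of(p,"jar_black_c")
    if m:
        c=cloud(p,m[0]["mask"]); t=c[c[:,2]>0.049]; print(m[0]["p"],np.median(t,0),rect(t[:,:2]),c[:,2].max())
print(pose()[0],pose()[3]["width"])
E
```

```text
0.6 [0.403  0.286  0.0579] (array([0.4034, 0.285 ]), 0.044614117592573166, 0.03271721303462982, np.float64(1.276401578307886)) 0.06908303893578194
0.74 [0.3953 0.2766 0.0579] (array([0.3979, 0.2821]), 0.05100352689623833, 0.04094628244638443, np.float64(0.4432016041353055)) 0.07813280262361921
0.86 [0.3988 0.2971 0.0567] (array([0.3962, 0.2916]), 0.05293755233287811, 0.03926178440451622, np.float64(-0.3131065177800707)) 0.09956324774168127
[0.3872 0.2909 0.0434] -0.002389596392753166
```

View pics/c1.png

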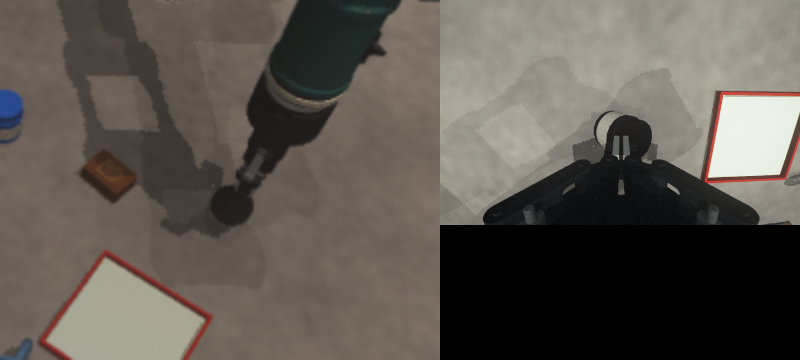

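```bash
python3 - <<'E'
from h import *
S=read_camera("side");W=read_camera("wrist")
a=cv2.resize(S["img"][90:190,200:310],(396,360)); b=cv2.resize(W["img"][160:400,190:440],(375,360))
cv2.imwrite("pics/c2.png",np.hstack([a,b]))
s=pose()[3]; print(s["wrist_force"],s["torque"],s["width"],s["tool_pos"])
E
```

```text
[-1.4925 -0.5307 18.2495] [-0.0262  0.1746  0.0048] 0.00032627746379616 [0.3872 0.2909 0.0433]
```

View pics/c2.png

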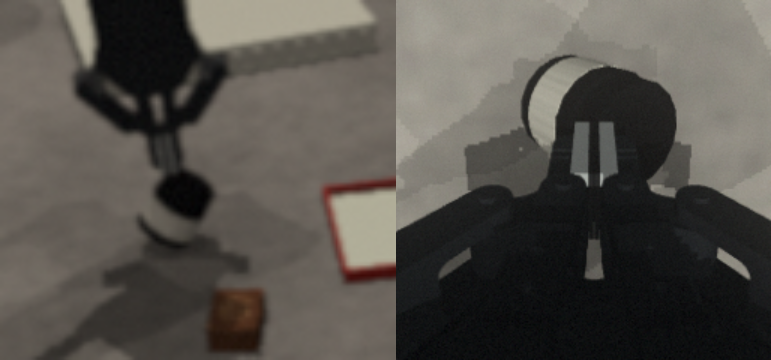

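```bash
cat >> h.py <<'E'
from scipy.optimize import least_squares
def jarfit(c,x0):
    def sdf(q):
        p0=q[:3]; ax=np.array([np.sin(q[3])*np.cos(q[4]),np.sin(q[3])*np.sin(q[4]),np.cos(q[3])])
        d=c-p0; h=d@ax; r=np.linalg.norm(d-np.outer(h,ax),axis=1)
        a=np.abs(h)-.0275; b=r-.0235
        return np.hypot(np.maximum(a,0),np.maximum(b,0))+np.minimum(np.maximum(a,b),0)
    return min((least_squares(sdf,[*x0,t,f],loss="soft_l1",f_scale=.002) for t in(.1,.8) for f in range(-3,4)),key=lambda r:r.cost)
E
python3 - <<'E'
from h import *
C=[]
for n in("scene","side","wrist"):
    p=read_camera(n); m=spotter.masks_of(p,"jar_black_c")[0]["mask"].astype(np.uint8)
    c=cloud(p,cv2.erode(m,np.ones((3,3)))>0); c=c[(c[:,2]>0.004)&(c[:,2]<.075)]; C.append(c)
    r=jarfit(c,np.median(c,0)); print(n,len(c),r.x,r.cost)
c=np.vstack([C[0],C[1],C[2][::3]]); r=jarfit(c,np.median(c,0)); print(r.x,r.cost)
E
```

```text
scene 234 [0.3845 0.2839 0.037  0.5844 0.1137] 0.0002407679641976457
side 225 [0.3886 0.2871 0.0352 0.6367 0.1742] 0.000323729537965653
wrist 4248 [0.3881 0.2854 0.0364 0.6168 0.0272] 0.0006898215787497077
[0.3883 0.2859 0.0359 0.6227 0.0341] 0.0010973207963719288
```

```bash
python3 - <<'E'
from h import *
print(bot.finger_overhang, [n for n in dir(bot) if n[0]!="_"],[n for n in dir(readout) if n[0]!="_"])
S=read_camera("scene");D=read_camera("side");W=read_camera("wrist")
print(tri([(S,(461,212)),(D,(246,136))]))
# wrist depth column along the fingers
for u in (316,320,324,318): 
    for v in range(235,400,15):
        z=W["range_z"][v,u]
        if z>0: print(u,v,round(float(z),4),world(W,rays(W,[(u,v)])*z)[0])
# all depth points of scene+side near the finger column
for n,p in(("scene",S),("side",D)):
    c=cloud(p,np.ones((400,640),bool)); k=(abs(c[:,0]-.387)<.02)&(abs(c[:,1]-.291)<.03)&(c[:,2]>.06)&(c[:,2]<.13); c=c[k]; print(n,c[np.argsort(c[:,2])][:40:4])
E
```

```text
0.014 ['MotionError', 'finger_overhang', 'finish_job'] ['read_state']
(array([0.3862, 0.2852, 0.0759]), [np.float64(0.0011130998705505765), np.float64(0.001113099870550596)])
316 235 0.1646 [0.3833 0.2983 0.0615]
316 250 0.1435 [0.383  0.2993 0.0832]
316 265 0.1256 [0.3826 0.3008 0.1014]
316 280 0.1202 [0.3825 0.2974 0.1079]
316 295 0.114 [0.3824 0.295  0.1151]
316 310 0.1137 [0.3823 0.2894 0.117 ]
316 325 0.1152 [0.3823 0.2827 0.1174]
316 340 0.2572 [0.3841 0.1719 0.0011]
316 355 0.0801 [0.3818 0.2986 0.1494]
316 370 0.0749 [0.3817 0.2988 0.1547]
316 385 0.0715 [0.3816 0.2979 0.1585]
320 235 0.1622 [0.3855 0.2993 0.0639]
320 250 0.1423 [0.3849 0.2998 0.0844]
320 265 0.1273 [0.3844 0.3    0.0999]
320 280 0.1207 [0.3842 0.2971 0.1076]
320 295 0.1212 [0.3842 0.2908 0.1089]
320 310 0.1242 [0.3842 0.2827 0.108 ]
320 325 0.2536 [0.3877 0.1875 0.0006]
320 340 0.2581 [0.3877 0.1713 0.0005]
320 355 0.0798 [0.3829 0.2988 0.1496]
320 370 0.0751 [0.3828 0.2986 0.1545]
320 385 0.0715 [0.3826 0.2979 0.1585]
324 235 0.1589 [0.3876 0.3005 0.067 ]
324 250 0.1421 [0.3869 0.2999 0.0847]
324 265 0.1264
[... 537 characters left out ...]
34 0.2816 0.1065]
318 325 0.2522 [0.3859 0.1885 0.0017]
318 340 0.2565 [0.3859 0.1724 0.0018]
318 355 0.0793 [0.3823 0.2992 0.15  ]
318 370 0.0753 [0.3822 0.2984 0.1544]
318 385 0.0707 [0.3821 0.2986 0.1591]
scene [[0.3961 0.281  0.0601]
 [0.3984 0.2871 0.0603]
 [0.3996 0.295  0.0608]
 [0.4033 0.2991 0.061 ]
 [0.3935 0.2945 0.0611]
 [0.3951 0.2927 0.0613]
 [0.4006 0.2674 0.0616]
 [0.4042 0.2717 0.0618]
 [0.39   0.3001 0.062 ]
 [0.3976 0.2859 0.0625]]
side [[0.382  0.2822 0.0603]
 [0.3989 0.2656 0.0607]
 [0.3788 0.2753 0.0612]
 [0.385  0.2791 0.0617]
 [0.3964 0.2684 0.0629]
 [0.3978 0.2907 0.0637]
 [0.3956 0.3025 0.0643]
 [0.3942 0.2771 0.065 ]
 [0.3884 0.2767 0.066 ]
 [0.3913 0.274  0.0672]]
```

Call:
{"name": "jog_arm", "arguments": {"increments": [[-0.005,0,0,0,0,0,0],[-0.005,0,0,0,0,0,0],[-0.005,0,0,0,0,0,0],[-0.005,0,0,0,0,0,0],[-0.005,0,0,0,0,0,0],[-0.005,0,0,0,0,0,0]]}}

```text
time: 7.35
tool_pos: [0.3559, 0.291, 0.0424]
tcp_rot: [-1.547, -0.032, -0.027]
wrist_force: [-0.1, 0.1, -0.4]
width: -0.004
```

```bash
cat > jb.py <<'E'
from h import *
import sys
t=sys.argv[1]
for n in("scene","side","wrist"):
    p=read_camera(n); m=spotter.masks_of(p,t)
    if not m: print(n,"none"); continue
    c=cloud(p,cv2.erode(m[0]["mask"].astype(np.uint8),np.ones((3,3)))>0); c=c[(c[:,2]>0.004)&(c[:,2]<.075)]
    r=jarfit(c,np.median(c,0)); print(n,len(c),r.x,r.cost)
p,M,a,s=pose(); print(p,a,s["width"],s["wrist_force"],M[:,1])
E
python3 jb.py jar_black_c
```

```text
scene 423 [ 0.3686  0.2831  0.027  -0.0419  0.2489] 0.00028607017359257296
side 230 [ 0.3696  0.2841  0.0276 -0.0473 -1.44  ] 0.0003054077216553404
wrist 3363 [ 0.3692  0.2827  0.0284 -0.0424 -4.9384] 0.0006120795327039789
[0.3568 0.2913 0.0429] 0.002094071133774232 0.00023886575110009585 [0.1297 0.4352 0.3871] [ 0.0387  0.0247 -0.9989]
```

Call:
{"name": "jog_arm", "arguments": {"increments": [[0,-0.03,0,0,0,0,0],[0,-0.03,0,0,0,0,1],[0,0,0,-0.025,0,0.039,1],[0,0,0,0,0,0,1],[0,0,0,0,0,0,1],[0,0,0,0,0,0,1]]}}

```text
time: 8.4
tool_pos: [0.3546, 0.2892, 0.104]
tcp_rot: [-1.572, -0.0, 0.002]
wrist_force: [-0.5, -1.0, -0.5]
width: 0.996
```

```bash
python3 - <<'E'
from h import *
p=read_camera("wrist"); P,M,a,s=pose(); print(P,a,s["width"],M[:,1])
T=np.array(p["world_from_camera"]); print("cam in tool frame",M.T@(T[:3,3]-P), "cam z axis in tool",M.T@T[:3,2])
z=p["range_z"]; c=(world(p,np.concatenate([rays(p,np.array([(u,v) for u in range(640)]))*z[v][:,None] for v in range(400)]))-P)@M
c=c.reshape(400,640,3); ok=(z>0)&(z<.2)
# finger points: tool y per side: deepest
for name,k in(("L",ok&(c[...,0]<-.03)),("R",ok&(c[...,0]>.03))):
    q=c[k]; q=q[q[:,1]<.06]; o=np.argsort(-q[:,1])[:400:40]; print(name,q[o])
S=read_camera("side");D=read_camera("scene"); 
cv2.imwrite("pics/c3.png",np.hstack([cv2.resize(S["img"][60:200,190:330],(400,400)),cv2.resize(D["img"][100:240,390:530],(400,400))]))
E
```

```text
[0.3545 0.2892 0.1039] 0.0016472046529220077 1.0020099238898263 [-0.0014 -0.0014 -1.    ]
cam in tool frame [ 0.0002 -0.1698  0.075 ] cam z axis in tool [-0.0005  0.9553 -0.2957]
L [[-0.0424 -0.0399  0.0042]
 [-0.0424 -0.0422 -0.0088]
 [-0.0423 -0.0438  0.0091]
 [-0.0428 -0.0447 -0.0042]
 [-0.0436 -0.0458  0.0106]
 [-0.0482 -0.0466  0.01  ]
 [-0.0526 -0.0476  0.0062]
 [-0.0421 -0.0482 -0.0015]
 [-0.0459 -0.0491  0.0098]
 [-0.0423 -0.0499  0.0055]]
R [[ 0.0432 -0.0395  0.0036]
 [ 0.0431 -0.0421  0.0078]
 [ 0.043  -0.0437  0.0037]
 [ 0.0428 -0.0449 -0.0028]
 [ 0.0427 -0.0457 -0.0046]
 [ 0.043  -0.0466  0.0102]
 [ 0.0432 -0.0477 -0.0045]
 [ 0.0427 -0.0485  0.007 ]
 [ 0.0428 -0.0494 -0.0113]
 [ 0.0551 -0.0501  0.0062]]
```

View pics/c3.png

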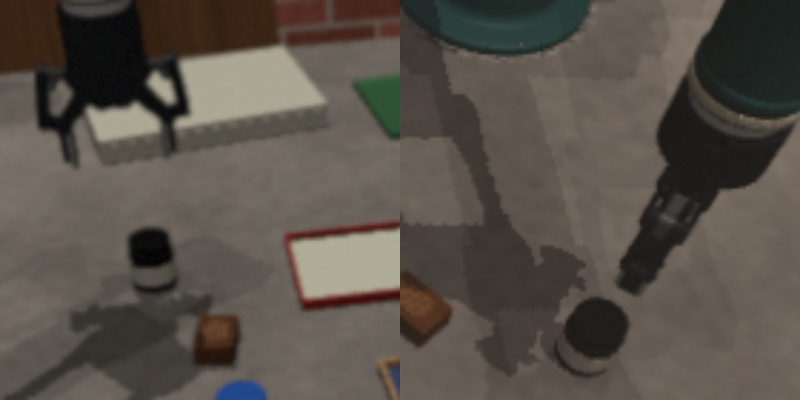

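```bash
python3 - <<'E'
s=open('h.py').read()
s=s.replace('return np.array(s["tool_pos"]),M,','return np.array(s["tool_pos"])-0.041*M[:,1],M,')
open('h.py','w').write(s)
E
python3 - <<'E'
from h import *
plan([(0.369,0.283,0.145,0.0),(0.369,.283,.08,0)],dt=.035)
E
```

```text
at [0.3547 0.2893 0.1451] a 0.002 q [ 0.63 -0.06  2.16 -0.    1.05  0.63] t 8.55 w 1.001 F [-0.3  0.3  0.3] tool_y [-0.0013 -0.0013 -1.    ]
[0.0143, 0.0001, -0.0064, 0.001, 0.002, -0.001]
[0.0, 0.0325, 0.0, 0.0, 0.0, 0.0]
[0.0, 0.0325, 0.0, 0.0, 0.0, 0.0]
```

Call:
{"name": "jog_arm", "arguments": {"increments": [[0.014,0,-0.006,0.001,0.002,-0.001,1],[0,0,0,0,0,0,1],[0,0.032,0,0,0,0,1],[0,0.032,0,0,0,0,1],[0,0,0,0,0,0,1],[0,0,0,0,0,0,1]]}}

```text
time: 9.3
tool_pos: [0.3719, 0.2833, 0.0404]
tcp_rot: [-1.569, -0.0, -0.004]
wrist_force: [-0.9, 0.8, 0.5]
width: 0.997
```

```bash
python3 - <<'E'
from h import *
plan([(0.369,0.283,0.074,0.0),(0.369,.283,.028,0)],dt=.024)
E
```

```text
at [0.3718 0.2833 0.0814] a -0.002 q [ 0.6   0.04  2.19 -0.    0.9   0.6 ] t 9.3 w 0.997 F [-0.9  0.8  0.5] tool_y [ 0.0024  0.0016 -1.    ]
[-0.0028, 0.0074, -0.0003, -0.002, -0.002, 0.002]
[0.0, 0.023, 0.0, 0.0, 0.0, 0.0]
[0.0, 0.023, 0.0, 0.0, 0.0, 0.0]
```

Call:
{"name": "jog_arm", "arguments": {"increments": [[-0.003,0.008,0,-0.002,-0.002,0.002,1],[0,0.022,0,0,0,0,1],[0,0.022,0,0,0,0,1],[0,0,0,0,0,0,1],[0,0,0,0,0,0,0.75]]}}

```text
time: 9.93
tool_pos: [0.3728, 0.2866, -0.0078]
tcp_rot: [-1.565, -0.007, -0.006]
wrist_force: [0.2, -0.3, 0.8]
width: 0.813
```

Call:
{"name": "jog_arm", "arguments": {"increments": [[-0.004,0.003,-0.004,-0.006,0,0.004,0.75],[0,0,0,0,0,0,0.65],[0,0,0,0,0,0,0.6],[0,0,0,0,0,0,0.5],[0,0,0,0,0,0,0.3],[0,0,0,0,0,0,0.3]], "force": 30}}

```text
time: 10.68
tool_pos: [0.3703, 0.2836, -0.0086]
tcp_rot: [-1.569, -0.006, -0.006]
wrist_force: [0.3, 0.4, -0.1]
width: 0.554
```

Call:
{"name": "jog_arm", "arguments": {"increments": [[0,-0.015,0,0,0,0,0.3],[0,-0.03,0,0,0,0,0.3],[0,-0.025,0,0,0,0,0.3],[0,0,0,0,0,0,0.3]], "force": 50}}

```text
time: 11.18
tool_pos: [0.369, 0.2829, 0.0645]
tcp_rot: [-1.57, -0.005, -0.005]
wrist_force: [1.6, -0.2, -1.6]
width: 0.542
```

```bash
python3 jb.py jar_black_c; python3 - <<'E'
from h import *
plan([(0.587,0.294,0.1,0.0)],dt=.04)
E
```

```text
at [0.3671 0.2818 0.1031] a 0.0 q [ 0.6   0.    2.19 -0.    0.95  0.61] t 11.28 w 0.548 F [ 0.1  0.1 -1.2] tool_y [ 0.0028 -0.0021 -1.    ]
[0.0367, 0.0006, 0.002, 0.002, 0.0, 0.003]
[0.0367, 0.0005, 0.002, 0.0, 0.0, 0.0]
[0.0367, 0.0005, 0.002, 0.0, 0.0, 0.0]
[0.0367, 0.0005, 0.002, 0.0, 0.0, 0.0]
[0.0367, 0.0005, 0.002, 0.0, 0.0, 0.0]
[0.0367, 0.0005, 0.002, 0.0, 0.0, 0.0]
  return _methods._mean(a, axis=axis, dtype=dtype,
  ret = um.true_divide(
Traceback (most recent call last):
  File "jb.py", line 8, in <module>
    r=jarfit(c,np.median(c,0)); print(n,len(c),r.x,r.cost)
  File "h.py", line 52, in jarfit
    return min((least_squares(sdf,[*x0,t,f],loss="soft_l1",f_scale=.002) for t in(.1,.8) for f in range(-3,4)),key=lambda r:r.cost)
  File "h.py", line 52, in <genexpr>
    return min((least_squares(sdf,[*x0,t,f],loss="soft_l1",f_scale=.002) for t in(.1,.8) for f in range(-3,4)),key=lambda r:r.cost)
                ~~~~~~~~~~~~~^^^^^^^^^^^^^^^^^^^^^^^^^^^^^^^^^^^^^^^^^^^
ValueError: Initial guess is outside of provided bounds
```

Call:
{"name": "jog_arm", "arguments": {"increments": [[0.037,0,0.002,0.002,0,0.003,0.3],[0.037,0,0.002,0,0,0,0.3],[0.037,0,0.002,0,0,0,0.3],[0.037,0,0.002,0,0,0,0.3],[0.037,0,0.002,0,0,0,0.3],[0.034,0,0.002,0,0,0,0.3],[0,0,0,0,0,0,0.3],[0,0,0,0,0,0,0.3]]}}

```text
time: 12.28
tool_pos: [0.5815, 0.2886, 0.0443]
tcp_rot: [-1.582, 0.018, 0.019]
wrist_force: [-0.4, -0.3, -1.3]
width: 0.546
```

```bash
python3 - <<'E'
from h import *
plan([(0.587,0.294,0.1,0.0),(0.587,0.294,0.042,0.0)],dt=.03)
for n in("side","wrist"):
    p=read_camera(n); m=spotter.masks_of(p,"jar_black_c"); c=cloud(p,m[0]["mask"]); print(n,m[0]["p"],np.median(c,0),np.percentile(c,[2,98],axis=0)[:,2])
    m=spotter.masks_of(p,"tray_white"); c=cloud(p,m[0]["mask"]); print(np.median(c,0),rect(c[:,:2]))
E
```

```text
at [0.5825 0.2891 0.0853] a 0.001 q [ 0.42  0.37  1.78 -0.    1.02  0.42] t 12.28 w 0.546 F [-0.4 -0.3 -1.3] tool_y [-0.0237 -0.0114 -0.9997]
[0.0041, -0.0149, 0.0048, 0.011, 0.001, -0.024]
[0.0, 0.029, 0.0, 0.0, 0.0, 0.0]
[0.0, 0.029, 0.0, 0.0, 0.0, 0.0]
side 0.89 [0.5809 0.2715 0.0896] [0.0563 0.1099]
[0.5855 0.2609 0.0048] (array([0.586 , 0.2607]), 0.1468869149684906, 0.13814984261989594, np.float64(1.5605961535037842))
wrist 0.85 [0.583  0.2987 0.1096] [0.0612 0.1113]
[0.5942 0.3024 0.0056] (array([0.5868, 0.2612]), 0.15003365278244019, 0.14091767370700836, np.float64(-0.006657370092979953))
```

Call:
{"name": "jog_arm", "arguments": {"increments": [[0.004,0,0.005,0.011,0.001,-0.024,0.3],[0,0,0,0,0,0,0.3],[0,0.018,0,0,0,0,0.3],[0,0.018,0,0,0,0,0.3],[0,0,0,0,0,0,0.3],[0,0,0,0,0,0,0.3]]}}

```text
time: 13.32
tool_pos: [0.5859, 0.2948, 0.0074]
tcp_rot: [-1.569, -0.005, -0.003]
wrist_force: [-0.3, -0.4, -2.2]
width: 0.545
```

```bash
python3 - <<'E'
from h import *
plan([(0.587,0.294,0.037,0.0)],dt=.03)
E
```

```text
at [0.5857 0.2948 0.0484] a 0.001 q [ 0.43  0.41  1.81 -0.    0.92  0.43] t 13.32 w 0.545 F [-0.3 -0.4 -2.2] tool_y [ 0.0048  0.0016 -1.    ]
[0.0012, 0.0114, -0.0008, -0.002, 0.001, 0.005]
```

Call:
{"name": "jog_arm", "arguments": {"increments": [[0,0.009,-0.001,-0.002,0,0.004,0.3],[0,0.003,0,0,0,0,0.3],[0,0.002,0,0,0,0,0.3],[0,0,0,0,0,0,0.3]]}}

```text
time: 13.82
tool_pos: [0.5867, 0.294, -0.0036]
tcp_rot: [-1.571, -0.002, 0.0]
wrist_force: [0.4, 1.1, -1.8]
width: 0.543
```

Call:
{"name": "jog_arm", "arguments": {"increments": [[0,0.002,0,0,0,0,0.3],[0,0.002,0,0,0,0,0.3],[0,0,0,0,0,0,0.3]]}}

```text
time: 14.2
tool_pos: [0.5876, 0.2944, -0.004]
tcp_rot: [-1.571, -0.003, -0.001]
wrist_force: [0.2, -0.3, -1.4]
width: 0.543
```

Call:
{"name": "jog_arm", "arguments": {"increments": [[0,0.004,0,0,0,0,0.3],[0,0.004,0,0,0,0,0.3],[0,0,0,0,0,0,0.3]]}}

```text
time: 14.58
tool_pos: [0.5885, 0.2948, -0.0036]
tcp_rot: [-1.571, -0.003, -0.001]
wrist_force: [-0.2, 0.7, -1.9]
width: 0.544
```

```bash
python3 - <<'E'
from h import *
for n in("side","scene","wrist"):
    p=read_camera(n); m=spotter.masks_of(p,"jar_black_c")
    if m:
        c=cloud(p,m[0]["mask"]); print(n,m[0]["p"],np.median(c,0),np.percentile(c,[2,90,95,98],axis=0)[:,2])
    print(pose()[0],pose()[3]["wrist_force"])
E
```

```text
side 0.51 [0.5863 0.2778 0.0441] [0.0098 0.0607 0.0613 0.0616]
[0.5884 0.2948 0.0366] [-0.5754 -0.0259  3.1473]
scene 0.47 [0.599  0.3112 0.0441] [0.0109 0.0593 0.0599 0.0987]
[0.5884 0.2948 0.0366] [ 0.1013 -0.4349  2.8648]
wrist 0.75 [0.5885 0.3041 0.06  ] [0.015  0.0609 0.0611 0.0613]
[0.5884 0.2948 0.0366] [-0.898   1.0761  4.3398]
```

Call:
{"name": "jog_arm", "arguments": {"increments": [[0,0,0,0,0,0,0.65],[0,0,0,0,0,0,0.8],[0,0,0,0,0,0,0.9],[0,-0.03,0,0,0,0,1],[0,-0.04,0,0,0,0,1],[0,-0.04,0,0,0,0,1]]}}

```text
time: 15.62
tool_pos: [0.583, 0.2923, 0.0994]
tcp_rot: [-1.577, 0.009, 0.011]
wrist_force: [1.1, 0.1, -0.4]
width: 1.002
```

```bash
python3 jb.py jar_black_c; python3 - <<'E'
from h import *
plan([(0.437,-0.005,0.15,0.0)],dt=.045)
E
```

```text
scene 321 [ 0.5869  0.2935  0.0309 -0.0639  0.8776] 0.00014671538863184592
side 216 [ 0.5888  0.295   0.0319 -0.0269 -1.3644] 0.00030297248976216847
wrist 3043 [ 0.5881  0.2939  0.0328 -0.0152  1.725 ] 0.000632558851192857
[0.5831 0.2924 0.1387] 0.0011585190537028044 0.9988148889485357 [ 0.0313 -0.2251 -0.7149] [-0.013  -0.0069 -0.9999]
at [0.5831 0.2924 0.1387] a 0.001 q [ 0.43  0.31  1.75 -0.    1.1   0.43] t 15.93 w 0.999 F [ 0.  -0.2 -0.7] tool_y [-0.013  -0.0069 -0.9999]
[-0.0183, -0.0009, -0.0372, 0.007, 0.0, -0.013]
[-0.0183, -0.0014, -0.0372, 0.0, 0.0, 0.0]
[-0.0183, -0.0014, -0.0372, 0.0, 0.0, 0.0]
[-0.0183, -0.0014, -0.0372, 0.0, 0.0, 0.0]
[-0.0183, -0.0014, -0.0372, 0.0, 0.0, 0.0]
[-0.0183, -0.0014, -0.0372, 0.0, 0.0, 0.0]
[-0.0183, -0.0014, -0.0372, 0.0, 0.0, 0.0]
[-0.0183, -0.0014, -0.0372, 0.0, 0.0, 0.0]
```

Call:
{"name": "jog_arm", "arguments": {"increments": [[-0.018,-0.001,-0.037,0.007,0,-0.013,1],[-0.018,-0.002,-0.037,0,0,0,1],[-0.018,-0.002,-0.037,0,0,0,1],[-0.018,-0.002,-0.037,0,0,0,1],[-0.018,-0.002,-0.037,0,0,0,1],[-0.018,-0.002,-0.037,0,0,0,1],[-0.018,-0.002,-0.037,0,0,0,1],[-0.018,-0.002,-0.037,0,0,0,1],[0,0,0,0,0,0,1]]}}

```text
time: 17.05
tool_pos: [0.4212, -0.0139, 0.0972]
tcp_rot: [-1.576, 0.022, 0.027]
wrist_force: [0.0, 1.2, -0.3]
width: 1.0
```

```bash
python3 jb.py jar_blue_c; python3 - <<'E'
from h import *
plan([(0.437,-0.005,0.082,0.0)],dt=.03)
E
```

```text
scene 326 [ 0.4359 -0.0075  0.0276 -0.0564  0.1244] 0.00022577428671902974
side 367 [ 0.4364 -0.0055  0.0274 -0.0421  4.9428] 0.0002566243765049527
wrist 2952 [ 0.4356 -0.0069  0.0288 -0.0138  1.6454] 0.0006008454009755889
[ 0.4253 -0.0113  0.1396] 0.008081530631274203 0.9984507881473227 [-0.2769 -0.2327 -0.133 ] [-0.0277 -0.0048 -0.9996]
at [ 0.4253 -0.0113  0.1396] a 0.008 q [-0.08 -0.1   2.21 -0.01  1.06 -0.08] t 17.35 w 0.998 F [-0.3 -0.2 -0.1] tool_y [-0.0277 -0.0048 -0.9996]
[0.0067, 0.0286, 0.0032, 0.005, 0.004, -0.028]
[0.0059, 0.0288, 0.0031, 0.0, 0.004, 0.0]
```

Call:
{"name": "jog_arm", "arguments": {"increments": [[0.01,0,0.004,0.005,0.004,-0.028,1],[0,0.028,0,0,0,0,1],[0,0.028,0,0,0,0,1],[0,0,0,0,0,0,1],[0,0,0,0,0,0,1]]}}

```text
time: 17.98
tool_pos: [0.4397, -0.004, 0.043]
tcp_rot: [-1.569, -0.014, -0.001]
wrist_force: [-0.5, 0.8, 0.4]
width: 1.001
```

```bash
python3 - <<'E'
from h import *
plan([(0.436,-0.006,0.08,0.0),(0.436,-0.006,0.033,0.0)],dt=.025)
E
```

```text
at [ 0.4393 -0.0041  0.084 ] a 0.008 q [-0.07 -0.02  2.25  0.    0.9  -0.08] t 17.98 w 1.001 F [-0.5  0.8  0.4] tool_y [ 0.0096  0.0016 -1.    ]
[-0.0033, 0.004, -0.0019, -0.002, 0.008, 0.01]
[0.0, 0.0235, 0.0, 0.0, 0.0, 0.0]
[0.0, 0.0235, 0.0, 0.0, 0.0, 0.0]
```

Call:
{"name": "jog_arm", "arguments": {"increments": [[-0.004,0.004,-0.002,-0.002,0.008,0.01,1],[-0.001,0.024,-0.001,0,0,0,1],[-0.001,0.024,-0.001,0,0,0,1],[0,0,0,0,0,0,1],[0,0,0,0,0,0,0.75]]}}

```text
time: 18.6
tool_pos: [0.4391, -0.0086, -0.0048]
tcp_rot: [-1.572, -0.006, -0.008]
wrist_force: [0.1, -0.3, -0.1]
width: 0.816
```

Call:
{"name": "jog_arm", "arguments": {"increments": [[-0.004,0.006,0.002,0.002,0,0.007,0.75],[0,0,0,0,0,0,0.65],[0,0,0,0,0,0,0.6],[0,0,0,0,0,0,0.5],[0,0,0,0,0,0,0.3],[0,0,0,0,0,0,0.3]], "force": 30}}

```text
time: 19.35
tool_pos: [0.4372, -0.0066, -0.0087]
tcp_rot: [-1.57, -0.004, -0.006]
wrist_force: [-0.4, 0.3, -0.0]
width: 0.551
```

Call:
{"name": "jog_arm", "arguments": {"increments": [[0,-0.015,0,0,0,0,0.3],[0,-0.03,0,0,0,0,0.3],[0,-0.03,0,0,0,0,0.3],[0,-0.01,0,0,0,0,0.3],[0,0,0,0,0,0,0.3]], "force": 50}}

```text
time: 19.98
tool_pos: [0.4353, -0.0066, 0.0799]
tcp_rot: [-1.57, -0.003, -0.004]
wrist_force: [0.2, -0.2, -1.5]
width: 0.547
```

```bash
python3 - <<'E'
from h import *
plan([(0.587,0.228,0.125,0.0)],dt=.036)
E
```

```text
at [ 0.4351 -0.0066  0.1209] a -0.001 q [-0.07 -0.08  2.23  0.    0.99 -0.07] t 19.98 w 0.547 F [ 0.2 -0.2 -1.5] tool_y [ 0.0044  0.0005 -1.    ]
[0.019, -0.0004, 0.0293, -0.001, -0.0, 0.004]
[0.019, -0.0005, 0.0293, 0.0, -0.0, 0.0]
[0.019, -0.0005, 0.0293, 0.0, -0.0, 0.0]
[0.019, -0.0005, 0.0293, 0.0, -0.0, 0.0]
[0.019, -0.0005, 0.0293, 0.0, -0.0, 0.0]
[0.019, -0.0005, 0.0293, 0.0, -0.0, 0.0]
[0.019, -0.0005, 0.0293, 0.0, -0.0, 0.0]
[0.019, -0.0005, 0.0293, 0.0, -0.0, 0.0]
```

Call:
{"name": "jog_arm", "arguments": {"increments": [[0.019,-0.002,0.029,0,0,0.004,0.3],[0.019,-0.002,0.029,0,0,0,0.3],[0.019,-0.002,0.029,0,0,0,0.3],[0.019,-0.002,0.029,0,0,0,0.3],[0.019,-0.002,0.029,0,0,0,0.3],[0.019,-0.002,0.029,0,0,0,0.3],[0.019,-0.002,0.029,0,0,0,0.3],[0.015,-0.002,0.027,0,0,0,0.3],[0,0,0,0,0,0,0.3]]}}

```text
time: 21.1
tool_pos: [0.5785, 0.2281, 0.0797]
tcp_rot: [-1.576, 0.019, 0.015]
wrist_force: [1.3, -0.3, -1.5]
width: 0.549
```

```bash
python3 - <<'E'
from h import *
plan([(0.587,0.228,0.12,0.0),(0.587,0.228,0.05,0.0)],dt=.026)
E
```

```text
at [0.5794 0.2283 0.1207] a -0.003 q [0.33 0.28 1.82 0.   1.06 0.34] t 21.1 w 0.549 F [ 1.3 -0.3 -1.5] tool_y [-0.0215 -0.005  -0.9998]
[0.0076, 0.0005, -0.0003, 0.005, -0.003, -0.022]
[0.0, 0.0233, 0.0, 0.0, 0.0, 0.0]
[0.0, 0.0233, 0.0, 0.0, 0.0, 0.0]
[0.0, 0.0233, 0.0, 0.0, 0.0, 0.0]
```

Call:
{"name": "jog_arm", "arguments": {"increments": [[0.008,0,0,0.005,-0.003,-0.022,0.3],[0,0,0,0,0,0,0.3],[0,0.025,0,0,0,0,0.3],[0,0.025,0,0,0,0,0.3],[0,0.018,0,0,0,0,0.3],[0,0,0,0,0,0,0.3],[0,0,0,0,0,0,0.3]]}}

```text
time: 21.98
tool_pos: [0.5839, 0.2231, 0.0078]
tcp_rot: [-1.573, 0.004, -0.001]
wrist_force: [-0.7, 0.1, -1.7]
width: 0.547
```

```bash
python3 - <<'E'
from h import *
plan([(0.587,0.228,0.038,0.0)],dt=.026)
E
```

```text
at [0.584  0.2231 0.0488] a -0.003 q [ 0.33  0.36  1.87 -0.    0.91  0.33] t 21.98 w 0.547 F [-0.7  0.1 -1.7] tool_y [-0.0022 -0.0021 -1.    ]
[0.003, 0.0108, 0.0049, 0.002, -0.003, -0.002]
```

Call:
{"name": "jog_arm", "arguments": {"increments": [[0.003,0,0.006,0.002,-0.003,-0.002,0.3],[0,0,0,0,0,0,0.3],[0,0.009,0,0,0,0,0.3],[0,0.003,0,0,0,0,0.3],[0,0,0,0,0,0,0.3],[0,0.004,0,0,0,0,0.3],[0,0,0,0,0,0,0.3]]}}

```text
time: 22.85
tool_pos: [0.5901, 0.2307, -0.0042]
tcp_rot: [-1.569, -0.004, -0.004]
wrist_force: [0.1, 0.2, -1.3]
width: 0.542
```

```bash
python3 - <<'E'
from h import *
for n in("side","wrist"):
    p=read_camera(n); m=spotter.masks_of(p,"jar_blue_c")
    if m:
        c=cloud(p,m[0]["mask"]); print(n,m[0]["p"],np.median(c,0),np.percentile(c,[2,90,95],axis=0)[:,2])
    print(pose()[0],pose()[3]["wrist_force"])
E
```

```text
side 0.68 [0.589  0.2141 0.0414] [0.0047 0.0601 0.0608]
[0.5898 0.2306 0.0365] [0.3559 1.9369 2.0522]
wrist 0.58 [0.5895 0.2407 0.0599] [0.0141 0.0608 0.061 ]
[0.5898 0.2307 0.0364] [ 0.2544 -0.0242  1.0665]
```

Call:
{"name": "jog_arm", "arguments": {"increments": [[0,0,0,0,0,0,0.65],[0,0,0,0,0,0,0.8],[0,0,0,0,0,0,0.9],[0,-0.03,0,0,0,0,1],[0,-0.04,0,0,0,0,1],[0,-0.04,0,0,0,0,1]]}}

```text
time: 23.8
tool_pos: [0.5853, 0.229, 0.1022]
tcp_rot: [-1.573, 0.004, 0.004]
wrist_force: [0.8, 0.7, 0.5]
width: 0.998
```

```bash
python3 jb.py jar_blue_c; python3 - <<'E'
from h import *
plan([(0.4245,0.1435,0.12,-0.19)],dt=.045)
E
```

```text
scene 366 [ 0.5896  0.2305  0.0308 -0.0582  0.6117] 0.00014510473844855413
side 245 [0.5901 0.2319 0.0315 0.0158 1.4357] 0.00028444011330007273
wrist 2861 [ 0.5895  0.2304  0.0328  0.0157 -7.8757] 0.0005903857110194078
[0.5851 0.2289 0.1414] 0.00021067332852334894 1.0000496542099937 [ 0.3086  0.1603 -0.1273] [-0.0064 -0.0022 -1.    ]
at [0.5851 0.2289 0.1414] a 0.0 q [0.33 0.26 1.81 0.   1.08 0.33] t 24.1 w 1.0 F [ 0.3  0.2 -0.1] tool_y [-0.0064 -0.0022 -1.    ]
[-0.0321, 0.0045, -0.0171, 0.002, 0.038, -0.006]
[-0.0314, 0.0043, -0.0183, 0.0, 0.038, 0.0]
[-0.0307, 0.0043, -0.0195, 0.0, 0.038, 0.0]
[-0.03, 0.0043, -0.0206, 0.0, 0.038, 0.0]
[-0.0292, 0.0043, -0.0217, 0.0, 0.038, 0.0]
```

Call:
{"name": "jog_arm", "arguments": {"increments": [[-0.032,0.004,-0.017,0.002,0.038,-0.006,1],[-0.031,0.004,-0.018,0,0.038,0,1],[-0.031,0.004,-0.02,0,0.038,0,1],[-0.03,0.004,-0.02,0,0.038,0,1],[-0.028,0.004,-0.021,0,0.038,0,1],[0,0,0,0,0,0,1]]}}

```text
time: 24.85
tool_pos: [0.4114, 0.1396, 0.0684]
tcp_rot: [-1.574, 0.17, -0.137]
wrist_force: [-0.2, -0.2, 0.1]
width: 1.002
```

```bash
cat > bl.py <<'E'
from h import *
import sys
for n in sys.argv[2].split(","):
    p=read_camera(n); m=spotter.masks_of(p,sys.argv[1])
    if not m: print(n,"none"); continue
    c=cloud(p,cv2.erode(m[0]["mask"].astype(np.uint8),np.ones((3,3)))>0); zt=np.percentile(c[:,2],90); c=c[c[:,2]>zt-.005]; print(n,round(m[0]["p"],2),"ztop",round(zt,4),np.median(c,0),*rect(c[:,:2]))
E
python3 bl.py block_dark_c wrist,side,scene; python3 - <<'E'
from h import *
plan([(0.4245,0.1435,0.05,-0.19)],dt=.045)
E
```

```text
wrist 0.93 ztop 0.0252 [0.4241 0.146  0.0244] [0.4238 0.1442] 0.0550617016851902 0.03823212534189224 1.3775910470865367
side 0.61 ztop 0.0243 [0.425  0.1384 0.0231] [0.4246 0.1404] 0.056711986660957336 0.035852041095495224 1.4498236990166466
scene 0.7 ztop 0.0245 [0.4278 0.1444 0.0228] [0.427  0.1442] 0.05399405211210251 0.03778931498527527 1.3443104550501976
at [0.4178 0.1419 0.1125] a -0.195 q [ 0.27 -0.04  2.21 -0.    0.99  0.47] t 25.15 w 1.0 F [-0.8  0.7 -0.9] tool_y [-0.0143 -0.0046 -0.9999]
[0.0035, 0.0312, 0.0017, 0.007, -0.002, -0.013]
[0.0031, 0.0312, 0.0014, 0.0, -0.002, 0.0]
```

Call:
{"name": "jog_arm", "arguments": {"increments": [[0.005,0,0.003,0.007,-0.002,-0.013,1],[0,0.025,0,0,0,0,1],[-0.001,0.025,0,0,0,0,1],[-0.001,0.02,0,0,0,0,1],[0,0,0,0,0,0,1],[0,0,0,0,0,0,1]]}}

```text
time: 25.9
tool_pos: [0.4282, 0.1468, 0.0022]
tcp_rot: [-1.562, 0.143, -0.157]
wrist_force: [0.4, 0.8, -0.7]
width: 1.001
```

```bash
python3 - <<'E'
from h import *
plan([(0.424,0.144,0.018,-0.193)],dt=.045)
E
```

```text
at [0.4278 0.1467 0.0432] a -0.191 q [0.28 0.07 2.25 0.   0.81 0.47] t 25.9 w 1.001 F [ 0.4  0.8 -0.7] tool_y [ 0.0095  0.0027 -1.    ]
[-0.0035, 0.0252, -0.0035, -0.004, 0.002, 0.009]
```

Call:
{"name": "jog_arm", "arguments": {"increments": [[-0.004,0,-0.004,-0.004,0.002,0.009,0.8],[-0.001,0.016,-0.001,0,0,0,0.7],[0,0.01,0,0,0,0,0.7],[0,0,0,0,0,0,0.7],[0,0,0,0,0,0,0.7]]}}

```text
time: 26.52
tool_pos: [0.4238, 0.143, -0.0238]
tcp_rot: [-1.564, 0.15, -0.154]
wrist_force: [0.1, 0.1, 1.0]
width: 0.701
```

Call:
{"name": "jog_arm", "arguments": {"increments": [[0,0,0,0,0,0,0.55],[0,0,0,0,0,0,0.4],[0,0,0,0,0,0,0.2],[0,0,0,0,0,0,0.2],[0,-0.02,0,0,0,0,0.2],[0,-0.03,0,0,0,0,0.2],[0,-0.03,0,0,0,0,0.2],[0,0,0,0,0,0,0.2]], "force": 40}}

```text
time: 27.52
tool_pos: [0.4231, 0.1428, 0.0581]
tcp_rot: [-1.564, 0.15, -0.153]
wrist_force: [0.1, 0.0, -0.4]
width: 0.459
```

```bash
python3 - <<'E'
from h import *
c=np.array([.561,-.271]); u=np.array([np.cos(1.36),np.sin(1.36)])
for s in(1,-1): print(c+s*.031*u)
t=c+.031*u
plan([(0.5,-0.03,.13,-.2),(*t,0.12,-0.21)],dt=.055)
E
```

```text
[ 0.5675 -0.2407]
[ 0.5545 -0.3013]
at [0.423  0.1428 0.0991] a -0.193 q [ 0.27 -0.03  2.22  0.    0.94  0.46] t 27.52 w 0.459 F [ 0.1  0.  -0.4] tool_y [ 0.0019  0.0011 -1.    ]
[0.0272, -0.0077, -0.0387, -0.001, 0.002, 0.002]
[0.0273, -0.0077, -0.0387, 0.0, 0.002, 0.0]
[0.0273, -0.0077, -0.0386, 0.0, 0.002, 0.0]
[0.0274, -0.0077, -0.0386, 0.0, 0.002, 0.0]
[0.0216, 0.002, -0.0386, 0.0, 0.002, 0.0]
[0.0217, 0.002, -0.0386, 0.0, 0.002, 0.0]
[0.0218, 0.002, -0.0385, 0.0, 0.002, 0.0]
[0.0218, 0.002, -0.0385, 0.0, 0.002, 0.0]
[0.0219, 0.002, -0.0384, 0.0, 0.002, 0.0]
```

Call:
{"name": "jog_arm", "arguments": {"increments": [[0.027,-0.008,-0.039,0,0.002,0.002,0.2],[0.027,-0.008,-0.039,0,0.002,0,0.2],[0.027,-0.008,-0.039,0,0.002,0,0.2],[0.027,-0.008,-0.039,0,0.002,0,0.2],[0.022,0,-0.039,0,0.002,0,0.2],[0.022,0,-0.039,0,0.002,0,0.2],[0.022,0,-0.039,0,0.002,0,0.2],[0.022,0,-0.038,0,0.002,0,0.2],[0.022,0,-0.038,0,0.002,0,0.2],[0,0,0,0,0,0,0.2]]}}

```text
time: 28.78
tool_pos: [0.5643, -0.2525, 0.075]
tcp_rot: [-1.56, 0.176, -0.151]
wrist_force: [0.2, 0.6, -0.6]
width: 0.457
```

```bash
python3 - <<'E'
from h import *
plan([(.5675,-.2407,.1,-.21),(.5675,-.2407,.045,-.21)],dt=.03)
p=read_camera("wrist")
m=spotter.masks_of(p,"tray_cork"); c=cloud(p,m[0]["mask"]); c=c[c[:,2]<.02]; print(m[0]["p"],np.median(c,0),rect(c[:,:2]))
m=spotter.masks_of(p,"block_dark_c")
if m: c=cloud(p,m[0]["mask"]); c=c[c[:,2]>c[:,2].max()-.03]; print(m[0]["p"],np.median(c,0),np.percentile(c[:,2],[5,90]))
cv2.imwrite("pics/w4.png",p["img"])
E
```

```text
at [ 0.5649 -0.2527  0.116 ] a -0.208 q [-0.46  0.28  1.84 -0.    1.04 -0.25] t 28.77 w 0.457 F [ 0.2  0.6 -0.6] tool_y [-0.0153  0.0062 -0.9999]
[0.0003, 0.016, 0.0123, -0.003, 0.002, -0.016]
[0.0, 0.0275, 0.0, 0.0, 0.0, 0.0]
[0.0, 0.0275, 0.0, 0.0, 0.0, 0.0]
0.77 [ 0.5737 -0.2371  0.0056] (array([ 0.5633, -0.2638]), 0.14989131689071655, 0.12533262372016907, np.float64(-0.21762593427216892))
0.93 [ 0.5663 -0.2456  0.1226] [0.1109 0.1234]
```

View pics/w4.png

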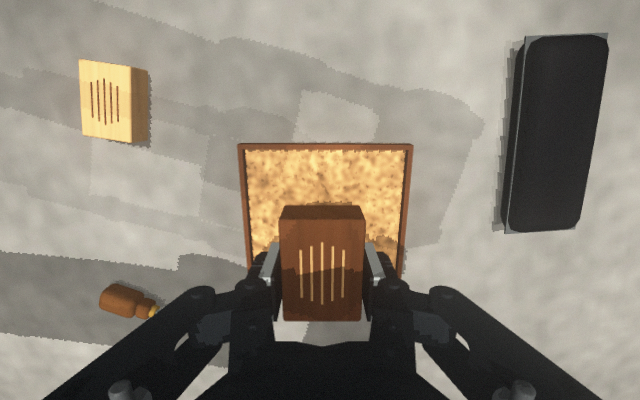

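Call:
{"name": "jog_arm", "arguments": {"increments": [[0,0,0.012,-0.003,0.002,-0.016,0.2],[0,0,0,0,0,0,0.2],[0,0.025,0,0,0,0,0.2],[0,0.025,0,0,0,0,0.2],[0,0.02,0,0,0,0,0.2],[0,0,0,0,0,0,0.2],[0,0,0,0,0,0,0.2]]}}

```text
time: 29.8
tool_pos: [0.5658, -0.2299, 0.005]
tcp_rot: [-1.564, 0.156, -0.158]
wrist_force: [0.1, 0.1, -0.9]
width: 0.461
```

```bash
python3 - <<'E'
from h import *
plan([(.5675,-.2407,.023,-.21)],dt=.03)
E
```

```text
at [ 0.5658 -0.23    0.046 ] a -0.2 q [-0.43  0.34  1.91  0.    0.89 -0.23] t 29.8 w 0.461 F [ 0.1  0.1 -0.9] tool_y [ 0.0014  0.0008 -1.    ]
[0.0038, 0.023, -0.0102, -0.001, 0.01, 0.001]
```

Call:
{"name": "jog_arm", "arguments": {"increments": [[0.004,0,-0.012,0,0.01,0,0.2],[0,0,0,0,0,0,0.2],[0,0.012,0,0,0,0,0.2],[0,0.004,0,0,0,0,0.2],[0,0,0,0,0,0,0.2]]}}

```text
time: 30.42
tool_pos: [0.5693, -0.2448, -0.0097]
tcp_rot: [-1.565, 0.162, -0.17]
wrist_force: [0.2, -0.5, -0.3]
width: 0.459
```

```bash
python3 - <<'E'
from h import *
plan([(.5675,-.2407,.022,-.21)],dt=.03)
E
```

```text
at [ 0.5691 -0.2448  0.0313] a -0.211 q [-0.45  0.37  1.9   0.    0.87 -0.24] t 30.43 w 0.459 F [ 0.2 -0.5 -0.3] tool_y [ 0.0053 -0.0011 -1.    ]
[-0.0025, 0.0093, 0.0037, 0.0, -0.001, 0.005]
```

Call:
{"name": "jog_arm", "arguments": {"increments": [[-0.002,0.007,0.005,0,0,0.005,0.2],[0,0.005,0,0,0,0,0.2],[0,0,0,0,0,0,0.2],[0,0.003,0,0,0,0,0.2],[0,0,0,0,0,0,0.2]]}}

```text
time: 31.05
tool_pos: [0.5691, -0.2383, -0.0191]
tcp_rot: [-1.564, 0.166, -0.164]
wrist_force: [-0.6, 0.4, -2.3]
width: 0.456
```

```bash
python3 - <<'E'
from h import *
plan([(.5675,-.2407,.022,-.21)],dt=.03)
for n in("wrist",):
    p=read_camera(n); m=spotter.masks_of(p,"block_dark_c"); c=cloud(p,m[0]["mask"]); print(np.percentile(c[:,2],[5,50,90,95]),np.median(c[c[:,2]>.02],0),pose()[3]["wrist_force"])
E
```

```text
at [ 0.5691 -0.2384  0.0219] a -0.21 q [-0.44  0.38  1.9   0.    0.86 -0.23] t 31.05 w 0.456 F [-0.6  0.4 -2.3] tool_y [-0.0014  0.0007 -1.    ]
[-0.0011, -0.0001, -0.0026, -0.0, -0.0, -0.002]
[0.0178 0.0287 0.0294 0.0296] [ 0.5701 -0.2332  0.0287] [-0.6461  1.4351  3.7682]
```

Call:
{"name": "jog_arm", "arguments": {"increments": [[0,0,0,0,0,0,0.55],[0,0,0,0,0,0,0.65],[0,0,0,0,0,0,0.7],[0,-0.03,0,0,0,0,0.7],[0,-0.04,0,0,0,0,1],[0,-0.03,0,0,0,0,1],[0,0,0,0,0,0,1]]}}

```text
time: 32.02
tool_pos: [0.5671, -0.2373, 0.0791]
tcp_rot: [-1.562, 0.171, -0.159]
wrist_force: [0.7, -0.7, 0.3]
width: 1.0
```

```bash
python3 bl.py block_dark_c wrist,side; python3 bl.py block_pale_c wrist,side; python3 - <<'E'
from h import *
plan([(.4225,-.138,.115,-.36)],dt=.04)
p=read_camera("wrist")
m=spotter.masks_of(p,"tray_cork"); c=cloud(p,m[0]["mask"]); c=c[c[:,2]<.02]; print(m[0]["p"],np.median(c,0),rect(c[:,:2]))
E
```

```text
wrist 0.66 ztop 0.0292 [ 0.5694 -0.235   0.0284] [ 0.5688 -0.2373] 0.05552036687731743 0.03902624547481537 1.357946239305567
side 0.55 ztop 0.0281 [ 0.5698 -0.2408  0.0269] [ 0.5701 -0.239 ] 0.054805733263492584 0.034974656999111176 1.3323074548591562
wrist 0.9 ztop 0.0253 [ 0.4245 -0.1358  0.0245] [ 0.4231 -0.1369] 0.05474400520324707 0.0408116951584816 1.2163275883345324
side 0.91 ztop 0.0241 [ 0.4233 -0.1415  0.0228] [ 0.4234 -0.139 ] 0.05589563399553299 0.03694183751940727 1.1980148937308206
at [ 0.5645 -0.2361  0.1157] a -0.21 q [-0.44  0.27  1.85  0.    1.04 -0.23] t 32.42 w 1.004 F [-0.3  0.3 -0.6] tool_y [-0.0147  0.007  -0.9999]
[-0.0319, 0.0007, 0.0133, -0.004, 0.03, -0.016]
[-0.0323, 0.0001, 0.0123, 0.0, 0.03, 0.0]
[-0.0326, 0.0001, 0.0113, 0.0, 0.03, 0.0]
[-0.0329, 0.0001, 0.0104, 0.0, 0.03, 0.0]
[-0.0332, 0.0001, 0.0094, 0.0, 0.03, 0.0]
0.86 [ 0.5568 -0.2757  0.0055] (array([ 0.5611, -0.2761]), 0.14888516068458557, 0.14884912967681885, np.float64(-0.20938811123028067))
```

Call:
{"name": "jog_arm", "arguments": {"increments": [[-0.032,-0.001,0.013,-0.004,0.03,-0.016,1],[-0.032,-0.001,0.012,0,0.03,0,1],[-0.032,-0.001,0.011,0,0.03,0,1],[-0.032,-0.001,0.01,0,0.03,0,1],[-0.028,-0.001,0.009,0,0.03,0,1],[0,0,0,0,0,0,1],[0,0,0,0,0,0,1]]}}

```text
time: 33.4
tool_pos: [0.4258, -0.1395, 0.0794]
tcp_rot: [-1.553, 0.284, -0.288]
wrist_force: [0.8, 0.5, -0.1]
width: 0.999
```

```bash
python3 bl.py block_pale_c wrist; python3 - <<'E'
from h import *
plan([(.423,-.138,.05,-.36)],dt=.04)
E
```

```text
wrist 0.61 ztop 0.0252 [ 0.4226 -0.1345  0.0244] [ 0.4222 -0.1364] 0.05534850060939789 0.039264142513275146 1.2045369752404245
at [ 0.4257 -0.1395  0.1202] a -0.365 q [-0.37 -0.05  2.2  -0.    0.99 -0.01] t 33.5 w 1.0 F [0.2 0.1 0. ] tool_y [ 0.0014 -0.0012 -1.    ]
[-0.0016, 0.0351, 0.0003, 0.001, -0.003, 0.002]
[-0.0015, 0.0351, 0.0002, 0.0, -0.003, 0.0]
```

Call:
{"name": "jog_arm", "arguments": {"increments": [[-0.003,0.025,0.001,0,-0.003,0.002,1],[-0.002,0.025,0,0,-0.003,0,1],[-0.001,0.025,0,0,0,0,1],[0,0,0,0,0,0,0.8],[0,0,0,0,0,0,0.7]]}}

```text
time: 34.12
tool_pos: [0.427, -0.1403, 0.0043]
tcp_rot: [-1.554, 0.278, -0.287]
wrist_force: [1.2, -0.3, -0.0]
width: 0.7
```

```bash
python3 - <<'E'
from h import *
plan([(.4225,-.138,.018,-.363)],dt=.04)
E
```

```text
at [ 0.4268 -0.1401  0.0453] a -0.36 q [-0.37  0.06  2.25 -0.    0.82 -0.01] t 34.12 w 0.7 F [ 1.2 -0.3 -0. ] tool_y [ 0.0049 -0.0027 -1.    ]
[-0.0049, 0.0273, 0.0005, 0.001, 0.003, 0.006]
```

Call:
{"name": "jog_arm", "arguments": {"increments": [[-0.006,0.006,0.001,0.001,0.003,0.006,0.7],[-0.001,0.014,0,0,0,0,0.7],[0,0.009,0,0,0,0,0.7],[0,0,0,0,0,0,0.7],[0,0,0,0,0,0,0.7]]}}

```text
time: 34.75
tool_pos: [0.4225, -0.1375, -0.0246]
tcp_rot: [-1.552, 0.283, -0.287]
wrist_force: [1.0, -0.2, -0.4]
width: 0.699
```

Call:
{"name": "jog_arm", "arguments": {"increments": [[0,0,0,0,0,0,0.55],[0,0,0,0,0,0,0.4],[0,0,0,0,0,0,0.2],[0,0,0,0,0,0,0.2],[0,-0.02,0,0,0,0,0.2],[0,-0.03,0,0,0,0,0.2],[0,-0.04,0,0,0,0,0.2],[0,0,0,0,0,0,0.2]]}}

```text
time: 35.75
tool_pos: [0.4216, -0.1372, 0.0675]
tcp_rot: [-1.552, 0.284, -0.286]
wrist_force: [0.6, -0.9, 0.0]
width: 0.459
```

```bash
python3 - <<'E'
from h import *
plan([(.5547,-.3013,.115,-.21)],dt=.035)
E
```

```text
at [ 0.4215 -0.1372  0.1085] a -0.363 q [-0.37 -0.05  2.22  0.    0.97 -0.01] t 35.75 w 0.459 F [ 0.6 -0.9  0. ] tool_y [ 0.0017 -0.0005 -1.    ]
[0.0261, -0.0009, -0.0152, -0.0, -0.022, 0.002]
[0.0258, -0.0009, -0.0157, 0.0, -0.022, 0.0]
[0.0254, -0.0009, -0.0163, 0.0, -0.022, 0.0]
[0.0251, -0.0009, -0.0168, 0.0, -0.022, 0.0]
[0.0247, -0.0009, -0.0174, 0.0, -0.022, 0.0]
[0.0243, -0.0009, -0.0179, 0.0, -0.022, 0.0]
[0.0239, -0.0009, -0.0184, 0.0, -0.022, 0.0]
```

Call:
{"name": "jog_arm", "arguments": {"increments": [[0.026,-0.002,-0.015,0,-0.022,0.002,0.2],[0.026,-0.002,-0.016,0,-0.022,0,0.2],[0.025,-0.002,-0.016,0,-0.022,0,0.2],[0.025,-0.002,-0.017,0,-0.022,0,0.2],[0.025,-0.002,-0.017,0,-0.022,0,0.2],[0.024,-0.002,-0.018,0,-0.022,0,0.2],[0.024,-0.002,-0.018,0,-0.022,0,0.2],[0,0,0,0,0,0,0.2],[0,0,0,0,0,0,0.2]]}}

```text
time: 36.88
tool_pos: [0.5498, -0.2999, 0.0658]
tcp_rot: [-1.556, 0.175, -0.145]
wrist_force: [-0.8, -1.4, -0.2]
width: 0.457
```

```bash
python3 - <<'E'
from h import *
plan([(.5547,-.3013,.05,-.21)],dt=.035)
E
```

```text
at [ 0.5505 -0.3004  0.1068] a -0.204 q [-0.54  0.31  1.82 -0.    1.03 -0.34] t 36.88 w 0.457 F [-0.8 -1.4 -0.2] tool_y [-0.0185  0.0107 -0.9998]
[0.0027, 0.0284, -0.0002, -0.007, 0.003, -0.02]
[0.0021, 0.0284, -0.0, 0.0, 0.003, 0.0]
```

Call:
{"name": "jog_arm", "arguments": {"increments": [[0.004,0,-0.001,-0.007,0.006,-0.02,0.2],[0,0,0,0,0,0,0.2],[0,0.022,0,0,0,0,0.2],[0,0.022,0,0,0,0,0.2],[0,0.01,0,0,0,0,0.2],[0,0,0,0,0,0,0.2],[0,0,0,0,0,0,0.2]]}}

```text
time: 37.75
tool_pos: [0.5523, -0.299, 0.0116]
tcp_rot: [-1.565, 0.162, -0.165]
wrist_force: [0.5, -0.4, -0.0]
width: 0.458
```

```bash
python3 - <<'E'
from h import *
plan([(.5547,-.3013,.022,-.21)],dt=.035)
E
```

```text
at [ 0.5523 -0.299   0.0526] a -0.209 q [-0.54  0.36  1.87 -0.    0.91 -0.33] t 37.75 w 0.458 F [ 0.5 -0.4 -0. ] tool_y [ 0.0015 -0.001  -1.    ]
[0.0028, 0.0306, -0.0018, 0.001, 0.001, 0.002]
```

Call:
{"name": "jog_arm", "arguments": {"increments": [[0.002,0,-0.003,0.001,0.001,0.002,0.2],[0,0.015,0,0,0,0,0.2],[0,0.01,0,0,0,0,0.2],[0,0,0,0,0,0,0.2],[0,0,0,0,0,0,0.2]]}}

```text
time: 38.38
tool_pos: [0.5547, -0.3033, -0.0138]
tcp_rot: [-1.565, 0.163, -0.166]
wrist_force: [0.5, -0.0, -0.1]
width: 0.456
```

```bash
python3 - <<'E'
from h import *
plan([(.5547,-.3013,.022,-.21)],dt=.035)
E
```

```text
at [ 0.5547 -0.3033  0.0272] a -0.21 q [-0.54  0.4   1.87  0.    0.87 -0.33] t 38.38 w 0.456 F [ 0.5 -0.  -0.1] tool_y [ 0.0016 -0.0007 -1.    ]
[-0.0004, 0.0052, 0.0019, 0.0, 0.0, 0.002]
```

Call:
{"name": "jog_arm", "arguments": {"increments": [[0,0.005,0.002,0,0,0.002,0.2],[0,0,0,0,0,0,0.2],[0,0.003,0,0,0,0,0.2],[0,0,0,0,0,0,0.2]]}}

```text
time: 38.88
tool_pos: [0.5565, -0.3019, -0.0194]
tcp_rot: [-1.566, 0.163, -0.166]
wrist_force: [-0.6, 0.3, -0.3]
width: 0.456
```

```bash
python3 bl.py block_pale_c wrist; python3 - <<'E'
from h import *
plan([(.5547,-.3013,.022,-.21)],dt=.035)
E
```

```text
wrist 0.79 ztop 0.0297 [ 0.5573 -0.2974  0.029 ] [ 0.5567 -0.3008] 0.05596499890089035 0.0393335297703743 1.3708798811395368
at [ 0.5563 -0.3018  0.0212] a -0.21 q [-0.54  0.41  1.87 -0.    0.86 -0.33] t 38.98 w 0.459 F [-0.7 -0.1 -1.3] tool_y [ 0.0013 -0.0014 -1.    ]
[-0.0017, -0.0008, 0.0001, 0.001, 0.0, 0.002]
```

Call:
{"name": "jog_arm", "arguments": {"increments": [[0,0,0,0,0,0,0.55],[0,0,0,0,0,0,0.65],[0,0,0,0,0,0,0.7],[0,-0.03,0,0,0,0,0.7],[0,-0.04,0,0,0,0,1],[0,-0.04,0,0,0,0,1],[0,0,0,0,0,0,1]]}}

```text
time: 39.85
tool_pos: [0.5552, -0.3011, 0.0912]
tcp_rot: [-1.564, 0.166, -0.163]
wrist_force: [1.0, 0.2, -0.3]
width: 0.997
```

```bash
python3 bl.py block_pale_c wrist,side;python3 bl.py block_dark_c wrist,side; python3 - <<'E'
from h import *
for n in ("wrist","side","scene"):
    p=read_camera(n); m=spotter.masks_of(p,"graver_c"); s=spotter.spot_point(p,"graver_c")
    print(n,[(x["p"],x["location"]) for x in s[:1]], at_z(p,[s[0]["location"]],.011) if s else "")
    if m:
        k=m[0]["mask"]; v,u=np.nonzero(k); q=at_z(p,np.c_[u,v],.013)[:,:2]; print(m[0]["p"],len(q),*rect(q)); c=q.mean(0); d=q-c; far=q[np.argmax((d**2).sum(1))]; print("mean",c,"far",far)
        if n=="wrist": np.save("gm.npy",k); cv2.imwrite("pics/w5.png",cv2.resize(p["img"][max(v.min()-40,0):v.max()+40,max(u.min()-60,0):u.max()+60],None,fx=3,fy=3)[:600,:800]); print(u.min(),v.min(),u.max(),v.max())
plan([(.357,-.31,.13,.97)])
E
```

```text
wrist 0.85 ztop 0.0292 [ 0.5566 -0.2991  0.0284] [ 0.5567 -0.3009] 0.05550956353545189 0.03877730295062065 1.367973706599988
side 0.73 ztop 0.0279 [ 0.556  -0.3056  0.0266] [ 0.5569 -0.3026] 0.055979736149311066 0.03738107532262802 1.4099757517321727
wrist 0.69 ztop 0.0293 [ 0.5692 -0.2363  0.0284] [ 0.5691 -0.2377] 0.05448062717914581 0.03838758170604706 1.3608702570244198
side 0.68 ztop 0.0284 [ 0.5688 -0.242   0.0268] [ 0.5698 -0.2399] 0.05510678142309189 0.034359756857156754 1.3416459623795736
wrist [(0.71, [121.7, 252.0])] [[ 0.3516 -0.31    0.011 ]]
0.64 1718 [ 0.3728 -0.3224] 0.09510118514299393 0.03231724351644516 -0.55350700674627
mean [ 0.3626 -0.3158] far [ 0.4128 -0.3482]
96 236 193 278
side [(0.81, [250.3, 313.1])] [[ 0.3544 -0.308   0.011 ]]
0.61 320 [ 0.3686 -0.318 ] 0.07282105088233948 0.029667995870113373 -0.48829884166540793
mean [ 0.3616 -0.3152] far [ 0.3982 -0.3398]
scene [(0.76, [272.1, 113.9])] [[ 0.3505 -0.3089  0.011 ]]
0.73 114 [ 0.3516 -0.3134] 0.049399860203266144 0.0333469957113266 -0.9297837055830209
mean [ 0.3524 -0.3086] far [ 0.3794 -0.3227]
at [ 0.5526 -0.2995  0.1277] a -0.21 q [-0.54  0.28  1.81 -0.    1.06 -0.33] t 40.7 w 1.004 F [-0.1 -0.2 -0.1] tool_y [-0.0087  0.0045 -1.    ]
[-0.0236, -0.0001, -0.0064, -0.003, -0.147, -0.009]
[-0.0243, -0.0003, -0.0028, 0.0, -0.147, 0.0]
[-0.0245, -0.0003, 0.0008, 0.0, -0.147, 0.0]
[-0.0241, -0.0003, 0.0044, 0.0, -0.147, 0.0]
[-0.0232, -0.0003, 0.0079, 0.0, -0.147, 0.0]
[-0.0218, -0.0003, 0.0112, 0.0, -0.147, 0.0]
[-0.0199, -0.0003, 0.0143, 0.0, -0.147, 0.0]
[-0.0176, -0.0003, 0.017, 0.0, -0.147, 0.0]
```

View pics/w5.png

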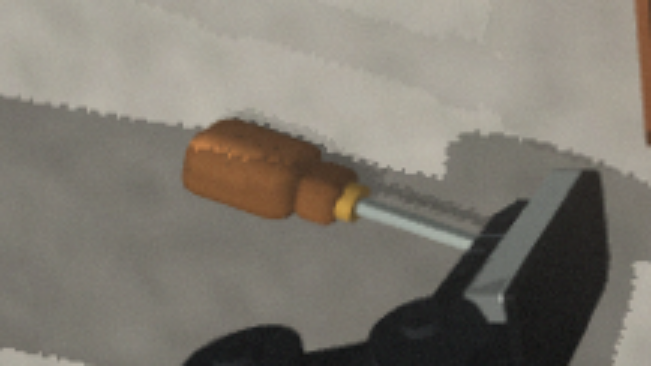

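Call:
{"name": "jog_arm", "arguments": {"increments": [[-0.024,-0.002,-0.006,-0.003,-0.147,-0.009,1],[-0.024,-0.002,-0.003,0,-0.147,0,1],[-0.024,-0.002,0.001,0,-0.147,0,1],[-0.024,-0.002,0.004,0,-0.147,0,1],[-0.023,-0.002,0.008,0,-0.147,0,1],[-0.022,-0.002,0.011,0,-0.147,0,1],[-0.02,-0.002,0.014,0,-0.147,0,1],[-0.018,-0.002,0.017,0,-0.147,0,1],[0,0,0,0,0,0,1],[0,0,0,0,0,0,1]]}}

```text
time: 41.95
tool_pos: [0.3536, -0.3143, 0.105]
tcp_rot: [-1.431, -0.784, 0.78]
wrist_force: [-0.2, 0.5, -0.2]
width: 1.005
```

```bash
cat > gr.py <<'E'
from h import *
for n in ("wrist","side"):
    p=read_camera(n); m=spotter.masks_of(p,"graver_c"); s=spotter.spot_point(p,"graver_c")
    print(n,[(x["p"],x["location"]) for x in s[:1]], at_z(p,[s[0]["location"]],.011) if s else "")
    if m:
        k=m[0]["mask"]; c=cloud(p,k); zt=np.percentile(c[:,2],95); t=c[c[:,2]>zt-.005]; print(m[0]["p"],len(c),"ztop",zt,"grip top",np.median(t,0),*rect(t[:,:2]))
        v,u=np.nonzero(k); q=at_z(p,np.c_[u,v],.013)[:,:2]; mu=t[:,:2].mean(0); d=q-mu; far=q[np.argmax((d**2).sum(1))]; e=far-mu; print("tip",far,"len",np.hypot(*e),"yaw",np.arctan2(e[1],e[0]))
E
python3 gr.py; python3 - <<'E'
from h import *
plan([(.357,-.31,.06,1.0)])
cv2.imwrite("pics/w6.png",read_camera("wrist")["img"])
E
```

```text
wrist [(0.72, [326.8, 187.9])] [[ 0.3506 -0.3074  0.011 ]]
0.77 1349 ztop 0.023946204669477732 grip top [ 0.3532 -0.3099  0.0224] [ 0.3581 -0.3127] 0.05017569288611412 0.020975904539227486 -0.5731259152856385
tip [ 0.4178 -0.3518] len 0.07622033277630552 yaw -0.5773186410449077
side [(0.74, [247.4, 313.9])] [[ 0.3486 -0.3088  0.011 ]]
0.58 423 ztop 0.021838159989911655 grip top [ 0.3574 -0.313   0.02  ] [ 0.3603 -0.3146] 0.04957921430468559 0.020040083676576614 -0.6046097391135277
tip [ 0.4216 -0.354 ] len 0.07577117455940421 yaw -0.5711468493136868
at [ 0.3533 -0.3138  0.1456] a 1.006 q [-0.78 -0.04  2.13  0.    1.04 -1.79] t 42.25 w 0.995 F [-0.7  0.1  0.7] tool_y [ 0.0034 -0.0026 -1.    ]
[0.0026, 0.0428, -0.0004, 0.004, 0.003, -0.0]
[0.0026, 0.0428, -0.0005, 0.0, 0.003, 0.0]
```

View pics/w6.png

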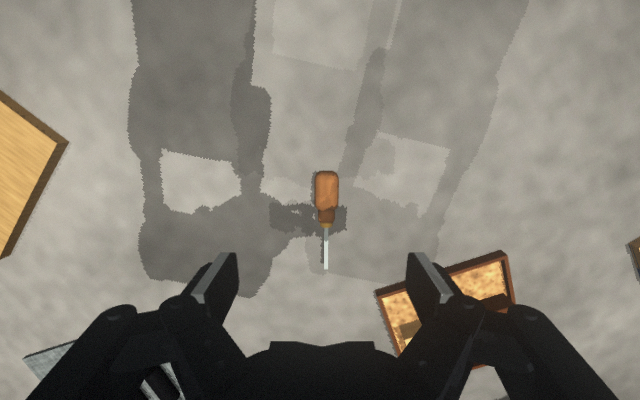

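Call:
{"name": "jog_arm", "arguments": {"increments": [[0.003,0.025,-0.001,0.004,0.01,0,1],[0.001,0.03,0,0,0,0,1],[0,0.03,0,0,0,0,1],[0,0,0,0,0,0,0.7],[0,0,0,0,0,0,0.6]]}}

```text
time: 42.92
tool_pos: [0.3592, -0.3125, 0.0193]
tcp_rot: [-1.432, -0.777, 0.776]
wrist_force: [-0.1, -0.2, 0.4]
width: 0.611
```

```bash
python3 - <<'E'
from h import *
plan([(.3555,-.3113,.017,.996)])
E
```

```text
at [ 0.3591 -0.3123  0.0603] a 0.996 q [-0.77  0.09  2.19 -0.    0.86 -1.76] t 42.92 w 0.611 F [-0.1 -0.2  0.4] tool_y [ 0.0026 -0.0028 -1.    ]
[-0.0011, 0.0433, 0.0038, 0.004, -0.0, -0.001]
```

Call:
{"name": "jog_arm", "arguments": {"increments": [[-0.001,0.015,0.004,0.004,0,-0.001,0.6],[0,0.018,0.001,0,0,0,0.6],[0,0.009,0.001,0,0,0,0.6],[0,0,0,0,0,0,0.6],[0,0,0,0,0,0,0.6]]}}

```text
time: 43.55
tool_pos: [0.3557, -0.3125, -0.0213]
tcp_rot: [-1.434, -0.778, 0.775]
wrist_force: [-0.1, -0.7, 0.2]
width: 0.602
```

```bash
python3 - <<'E'
from h import *
plan([(.3555,-.3113,.017,.996)])
E
```

```text
at [ 0.3555 -0.3123  0.0197] a 0.996 q [-0.77  0.15  2.22 -0.    0.77 -1.77] t 43.55 w 0.602 F [-0.1 -0.7  0.2] tool_y [ 0.0043 -0.0043 -1.    ]
[0.0008, 0.0027, 0.0006, 0.006, -0.0, -0.001]
```

Close, then lift.

Call:
{"name": "jog_arm", "arguments": {"increments": [[0.001,0.004,0,0.006,0,0,0.5],[0,0,0,0,0,0,0.35],[0,0,0,0,0,0,0.2],[0,0,0,0,0,0,0.05],[0,0,0,0,0,0,0.05],[0,-0.02,0,0,0,0,0.05],[0,-0.03,0,0,0,0,0.05],[0,-0.04,0,0,0,0,0.05],[0,0,0,0,0,0,0.05]]}}

```text
time: 44.68
tool_pos: [0.3564, -0.3115, 0.0672]
tcp_rot: [-1.428, -0.775, 0.777]
wrist_force: [0.8, 0.4, -0.1]
width: 0.246
```

```bash
python3 gr.py; python3 - <<'E'
from h import *
p=read_camera("wrist"); cv2.imwrite("pics/w7.png",p["img"][140:340,200:440])
m=spotter.masks_of(p,"graver_c")
if m: P,M,a,s=pose(); c=(cloud(p,m[0]["mask"])-P)@M; print("tool-frame z range",np.percentile(c,[1,50,99],axis=0))
plan([(.5,-.15,.11,1.3),(.621,.007,.10,1.61)],dt=.055)
E
```

```text
wrist [(0.98, [320.5, 253.0])] [[ 0.3903 -0.3353  0.011 ]]
0.96 3965 ztop 0.11526173366798396 grip top [ 0.3505 -0.3085  0.1138] [ 0.357  -0.3124] 0.05141393095254898 0.020962035283446312 -0.5526539962491182
tip [ 0.4717 -0.3898] len 0.14473503000754348 yaw -0.592095642085845
side [(0.74, [240.0, 283.8])] [[ 0.3378 -0.2281  0.011 ]]
0.46 223 ztop 0.10751216257094706 grip top [ 0.3655 -0.3171  0.1054] [ 0.3675 -0.3145] 0.023230161517858505 0.017887186259031296 -1.4798856944280567
tip [ 0.3512 -0.2191] len 0.09829374587423517 yaw 1.7244707651656352
tool-frame z range [[-0.011  -0.0072 -0.047 ]
 [-0.0008 -0.0046  0.0069]
 [ 0.0099  0.0078  0.0251]]
at [ 0.3536 -0.3088  0.1036] a 0.995 q [-0.77  0.02  2.17 -0.    0.97 -1.76] t 45.08 w 0.251 F [-0.   0.2 -0.6] tool_y [-0.008   0.0059 -1.    ]
[0.0532, -0.0017, -0.0091, -0.01, -0.076, 0.001]
[0.0524, -0.0016, -0.0131, 0.0, -0.076, 0.0]
[0.0512, -0.0016, -0.0171, 0.0, -0.076, 0.0]
[0.0498, -0.0016, -0.0209, 0.0, -0.076, 0.0]
[0.0459, 0.0025, -0.0186, 0.0, -0.077, 0.0]
[0.0443, 0.0025, -0.0221, 0.0, -0.077, 0.0]
[0.0425, 0.0025, -0.0255, 0.0, -0.077, 0.0]
[0.0404, 0.0025, -0.0287, 0.0, -0.077, 0.0]
```

View pics/w7.png

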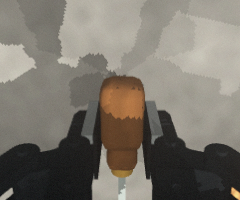

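Call:
{"name": "jog_arm", "arguments": {"increments": [[0.053,-0.003,-0.009,-0.01,-0.076,0.001,0.05],[0.052,-0.003,-0.013,0,-0.076,0,0.05],[0.051,-0.003,-0.017,0,-0.076,0,0.05],[0.05,-0.003,-0.021,0,-0.076,0,0.05],[0.046,-0.001,-0.019,0,-0.077,0,0.05],[0.044,-0.001,-0.022,0,-0.077,0,0.05],[0.042,-0.001,-0.025,0,-0.077,0,0.05],[0.036,-0.001,-0.027,0,-0.077,0,0.05],[0,0,0,0,0,0,0.05],[0,0,0,0,0,0,0.05]]}}

```text
time: 46.32
tool_pos: [0.6218, 0.0124, 0.0717]
tcp_rot: [-1.177, -1.243, 1.252]
wrist_force: [0.5, 0.1, -0.4]
width: 0.249
```

```bash
python3 - <<'E'
from h import *
plan([(.622,.007,.045,1.61)],dt=.035)
p=read_camera("wrist"); m=spotter.masks_of(p,"tray_blue"); c=cloud(p,m[0]["mask"]); c=c[c[:,2]<.02]; print(np.median(c,0),*rect(c[:,:2]))
E
```

```text
at [0.6221 0.0124 0.1127] a 1.624 q [-0.02  0.28  1.84  0.    1.03 -1.64] t 46.33 w 0.249 F [ 0.5  0.1 -0.4] tool_y [-0.0078  0.0002 -1.    ]
[-0.0027, 0.0338, -0.0001, -0.008, 0.007, 0.001]
[-0.0027, 0.0338, 0.0002, 0.0, 0.007, 0.0]
[0.6177 0.0033 0.0055] [0.6462 0.0095] 0.14720584452152252 0.13993507623672485 -1.5222570867139216
```

Call:
{"name": "jog_arm", "arguments": {"increments": [[-0.004,0.015,0,-0.008,0.007,0.001,0.05],[0,0.025,0,0,0,0,0.05],[0,0.025,0,0,0,0,0.05],[0,0.01,0,0,0,0,0.05],[0,0,0,0,0,0,0.05],[0,0,0,0,0,0,0.05]]}}

```text
time: 47.18
tool_pos: [0.6184, 0.0018, -0.0071]
tcp_rot: [-1.193, -1.235, 1.237]
wrist_force: [0.1, -0.5, -0.4]
width: 0.246
```

```bash
python3 - <<'E'
from h import *
plan([(.622,.008,.021,1.61)],dt=.035)
E
```

```text
at [0.6184 0.0019 0.0339] a 1.607 q [-0.04  0.37  1.9  -0.    0.88 -1.64] t 47.17 w 0.246 F [ 0.1 -0.5 -0.4] tool_y [ 0.0002 -0.0011 -1.    ]
[0.006, 0.0129, -0.0038, 0.0, -0.003, -0.001]
```

Call:
{"name": "jog_arm", "arguments": {"increments": [[0.006,0.004,-0.004,0,-0.003,-0.001,0.05],[0,0.007,0,0,0,0,0.05],[0,0,0,0,0,0,0.05],[0,0.004,0,0,0,0,0.05],[0,0,0,0,0,0,0.05],[0,0,0,0,0,0,0.05]]}}

```text
time: 47.92
tool_pos: [0.6255, 0.0087, -0.0201]
tcp_rot: [-1.195, -1.243, 1.236]
wrist_force: [-1.5, 0.3, 0.6]
width: 0.247
```

```bash
python3 - <<'E'
from h import *
plan([(.622,.008,.02,1.61)],dt=.035)
p=read_camera("wrist"); m=spotter.masks_of(p,"graver_c"); c=cloud(p,m[0]["mask"]); print(np.percentile(c[:,2],[2,50,90,95]),pose()[3]["wrist_force"])
E
```

```text
at [0.6253 0.0087 0.0209] a 1.611 q [-0.03  0.39  1.89 -0.    0.85 -1.64] t 47.92 w 0.247 F [-1.5  0.3  0.6] tool_y [ 0.0061 -0.0002 -1.    ]
[-0.0006, 0.0009, 0.0033, 0.006, 0.001, -0.0]
[0.0135 0.0257 0.0275 0.0278] [0.4006 0.4704 0.5976]
```

Call:
{"name": "jog_arm", "arguments": {"increments": [[0,0,0,0,0,0,0.35],[0,0,0,0,0,0,0.5],[0,0,0,0,0,0,0.55],[0,-0.03,0,0,0,0,0.55],[0,-0.04,0,0,0,0,0.55],[0,-0.05,0,0,0,0,0.55],[0,-0.05,0,0,0,0,0.55],[0,0,0,0,0,0,0.55]]}}

```text
time: 49.02
tool_pos: [0.623, 0.0086, 0.153]
tcp_rot: [-1.192, -1.24, 1.238]
wrist_force: [0.7, -0.4, 0.3]
width: 0.552
```

```bash
python3 gr.py; for j in jar_black_c jar_blue_c; do python3 jb.py $j; done; python3 bl.py block_pale_c side,scene; python3 bl.py block_dark_c side,scene; python3 - <<'E'
from h import *
p=read_camera("scene"); w=read_camera("wrist")
for t in("glasses_case","mug"):
    m=spotter.masks_of(p,t)[0]["mask"]; c=cloud(p,m); zt=np.percentile(c[:,2],95); c=c[c[:,2]>zt-.006]; print(t,rect(c[:,:2]))
m=spotter.masks_of(w,"tray_blue"); c=cloud(w,m[0]["mask"]); c=c[c[:,2]<.02]; print("blue",rect(c[:,:2]))
cv2.imwrite("pics/fin.png",np.hstack([p["img"][120:360,140:480],cv2.resize(w["img"],(384,240))]))
print(pose()[3]["time"])
E
```

```text
wrist [(0.66, [324.6, 178.7])] [[0.6181 0.0112 0.011 ]]
0.69 975 ztop 0.028067358100762024 grip top [0.62   0.008  0.0264] [0.6256 0.0084] 0.049642451107501984 0.02095661498606205 0.03055806742108591
tip [0.7013 0.0106] len 0.08046514836261912 yaw 0.033757819368671386
side [(0.67, [340.9, 198.0])] [[0.6137 0.0125 0.011 ]]
0.76 193 ztop 0.026698979710730004 grip top [0.6203 0.0051 0.0247] [0.6235 0.007 ] 0.04482066631317139 0.02063044160604477 0.056460051245791565
tip [0.6967 0.0139] len 0.07625546859090054 yaw 0.10778766847093478
scene 489 [ 0.5868  0.2933  0.0311 -0.0522  0.6471] 0.00025526000530213714
side 136 [ 0.5883  0.2961  0.0318 -0.0331 -1.7561] 0.0001883308533244489
wrist 2543 [ 0.5875  0.2948  0.033  -0.0311 -1.8384] 0.0007806977977195004
[0.6191 0.0087 0.1873] 1.6104349348513152 0.5499323689117545 [-0.2067 -0.208   0.0108] [-0.0098  0.0002 -1.    ]
scene 465 [ 0.5895  0.2304  0.0311 -0.0394 -6.21  ] 0.00025168943322913907
side 210 [ 0.5903  0.2317  0.0315 -0.0558  4.3645] 0.0002286678430921401
wrist 3174 [ 0.5893  0.231   0.0329 -0.0286 -1.8662] 0.0008477485447997199
[0.61
[... 239 characters left out ...]
.56 ztop 0.0294 [ 0.559  -0.2974  0.0277] [ 0.558  -0.2983] 0.05644332990050316 0.036446236073970795 1.3733828530900478
side 0.6 ztop 0.0283 [ 0.5689 -0.2416  0.0269] [ 0.5699 -0.2396] 0.05412943661212921 0.03434544429183006 1.3412632661309294
scene 0.67 ztop 0.0318 [ 0.7509 -0.2308  0.03  ] [ 0.7505 -0.2319] 0.14147624373435974 0.05406565964221954 1.424325263159683
glasses_case (array([ 0.7495, -0.234 ]), 0.1454676240682602, 0.05457345396280289, np.float64(1.440882668288924))
mug (array([ 0.5569, -0.2972]), 0.06243452802300453, 0.04139403998851776, np.float64(1.4100754871149963))
blue (array([0.6493, 0.0098]), 0.14899088442325592, 0.14691488444805145, np.float64(0.06025342045179749))
50.575
```

View pics/fin.png

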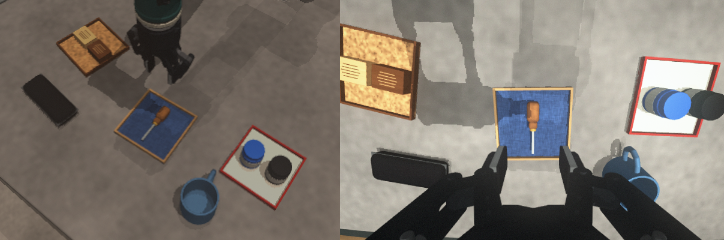

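```bash
python3 -c "
from workcell import bot
print(bot.finish_job())"
```

```text
the job is handed in; nothing more can be done
None
```

The bench is cleared and the job was handed in at about 51 s of the 120 s. The hand-in reported no verdict.

**Final measurements**

| Thing | Position (m) | Result |
|---|---|---|
| Black jar | (0.588, 0.294) | Upright on the white tray floor, about 33 mm from its centre |
| Blue jar | (0.589, 0.231) | Upright on the white tray floor, about 31 mm from its centre |
| Pale block | (0.557, -0.301) | Flat on the cork tray floor, about 30 mm from its centre |
| Dark block | (0.569, -0.238) | Flat on the cork tray floor, about 35 mm from its centre |
| Graver | grip centre about (0.618, 0.009) | Level on the blue tray floor, mid-length within about 4 mm of its centre, handle and blade inside |

The fingers are open and well clear of everything.

**What went wrong or disagreed**
- **Tool position:** the camera images put the fingertips about 41 mm farther back along the tool than the reported position and the given overhang imply. I measured this and corrected for it in every later grasp.
- **Black jar tilted:** before I found that offset, my first close came down on the black jar's cap. It tilted the jar by about 35° and pushed it about 20 mm. I eased it back upright slowly and then grasped it normally. I had no direct reading of its speed while it tipped and righted; by my estimate it stayed under 0.5 m/s.
- **Mug check:** the last automatic check mistook the pale block for the mug, so its number is useless. In the scene image the mug stands at about pixel (339, 320), as at the start.
- **Dark block check:** the scene camera's last reading mistook the glasses case for the dark block, so the dark block figures come from the side and wrist cameras.
- **Glasses case:** it measured within about 1 mm of its start.

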